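# Load and start the light-curing unit

## Task

Take the lid off the amber dish by its knob and set it flat on the bench, then move every printed quadrant model from the dish into the chamber of the light-curing unit, side by side on the chamber floor. Press the unit's cover shut until its catch snaps home, only then press the green start button, and leave the empty dish with its lid properly back on. Leave the stone cast, the white bottle and the wax knife where they are.

Things in the scene. Friction and masses are not known exactly. Their poses are not given: they have to be found in the camera images.
- unit: Bench-top light-curing unit, white, fixed, front to its -y. Origin on the bench under the chamber's middle, z up. Open-topped chamber: inner walls at x = +-85 and y = +-75 mm, steel floor 45 mm and rim 90 mm above the bench; outer faces x = +-105, y = +-95 mm. In front, a dark control deck from y = -95 to -150 mm, top 75 mm above the bench.
- cover (a joint): Cover angle (rad): 0 fully shut, 1.57 upright, stop at 1.9; starts open at 1.57 to 1.8. White shell with orange window, 210 mm along the hinge, 190 mm hinge to front edge, 35 mm thick. Stiff hinge: it stays where it is left and swings with 2 to 5 N at the free edge.
- cover_hinge (a point): Middle of the cover's hinge axis, which is this frame's x: at the unit's rear, y = +95 mm, 90 mm above the bench. The frame turns with the cover, which reaches from y = 0 to -190 mm and z = 0 (underside) to +35 mm (outer face); at angle 0 its axes are the unit's. When upright the outer face looks to the unit's +y and the free edge is 280 mm up.
- cover_press (a point): Point on the cover's outer face, mid-width, 170 mm from the hinge, 20 mm from the front edge: a good place to push and press. Axes as cover_hinge.
- catch_point (a point): Sprung catch in a notch in the front wall's rim. The nearly shut cover comes to rest on it ajar at about 0.07 rad (front edge 14 mm up); about 15 N straight down near the front edge, kept up until the cover is flush, takes it past the catch, which then holds it at 0 (below 0.015 is caught; outer face then 125 mm above the bench).
- start (a joint): Travel of the green start button (m): 0 = out, 0.005 = fully down (about 5 N); it springs back.
- start_top (a point): Middle of the top of the green start button, 24 mm diameter, pressed straight down; on the control deck at the unit's x = -60, y = -122 mm, its top 96 mm above the bench.
- dish: Round amber dish, fixed to the bench: outer diameter 182 mm at the rim, 162 mm at the foot, wall 5 mm, so 172 mm inside at the rim and about 160 mm at the floor. Origin at the middle of its underside, z up; inner floor 6 mm and rim 48 mm above the bench.
- dish_lid: Loose brown lid with a black knob, 220 g, 188 mm across; a step 160 to 164 mm across and 5 mm deep underneath drops inside the dish's rim with some 3 mm play. Origin at the middle of the step's underside, z up (seated: 43 mm above the bench; on the bench: 0). Plate top 10 to 13 mm up; central knob: neck 18 mm wide at 13 to 22, widest 28 mm at 28 to 40, top at 46 mm.
- quad1: Printed quadrant model 1 (a short row of teeth on a base), tan resin, 25 g: 24 mm wide along its x, 40 mm long along its y, 22 mm high along its z (base 13 mm high, the tooth row on it 13 mm wide). Origin at its middle. Between two and four of these four models are present (an absent one reads None); they start in the covered dish, on its floor, teeth up.
- quad2: Printed quadrant model 2 (a short row of teeth on a base), tan resin, 25 g: 24 mm wide along its x, 40 mm long along its y, 22 mm high along its z (base 13 mm high, the tooth row on it 13 mm wide). Origin at its middle. Between two and four of these four models are present (an absent one reads None); they start in the covered dish, on its floor, teeth up.
- quad3: Printed quadrant model 3 (a short row of teeth on a base), tan resin, 25 g: 24 mm wide along its x, 40 mm long along its y, 22 mm high along its z (base 13 mm high, the tooth row on it 13 mm wide). Origin at its middle. Between two and four of these four models are present (an absent one reads None); they start in the covered dish, on its floor, teeth up.
- quad4: Printed quadrant model 4 (a short row of teeth on a base), tan resin, 25 g: 24 mm wide along its x, 40 mm long along its y, 22 mm high along its z (base 13 mm high, the tooth row on it 13 mm wide). Origin at its middle. Between two and four of these four models are present (an absent one reads None); they start in the covered dish, on its floor, teeth up.
- cast: Bystander: yellow dental stone cast, 45 x 60 x 33 mm, loose. Origin at the middle of its underside.
- spirit: Bystander: small white bottle with blue cap, 48 mm diameter, 120 mm high, loose, standing. Origin at the middle of its underside.
- wax_knife: Bystander: wax knife with a turned wooden handle and a steel blade, 178 mm long along its x, lying on the bench, loose.
Not all that is in view belongs to the job. What is shaped like the dish_lid but turquoise is not meant.

How it is judged:
By the outcome, as a careful person would: the job done as asked, in the order asked, and still so for the second after the job is handed in, with the robot touching nothing.
Of quad1, quad2, quad3, quad4 only 2 to 4 are there at a start; the rules pass over those that are not, and their reading is None.
At some moment in a run one of quad1, quad2, quad3, quad4 may be knocked a few centimetres aside while the robot is not near it.
Once in a run the grip may slacken for a moment while it holds something.
It also fails if it takes over 210 s, if anything falls off the work surface, if the arm or the gripper's body presses on something with over 40 N, if the wrist force passes 120 N, or if a joint passes its speed limit or range.

## Robot

A 6-joint arm with a two-finger parallel gripper is mounted at the origin on the work surface. World frame = base frame: x ahead of the robot, y to its left, z up, the work surface at z = 0. Lengths are in m, angles in rad, forces in N, time in s.
With the tool pointing down it reaches from about 0.375 to 0.9 m from the base axis. Payload 3.1 kg.
Tool frame: the origin (TCP) lies at the very end of the fingers, on their centre line; the grasp point (between the pads) lies 19 mm behind it; z points along the fingers, y is the direction in which the jaws open and shut (so a half turn about z gives the same grasp; the last joint's range is limited). The gripper opens to 85 mm and grips with 20 to 120 N. Pads are 22 mm wide; open, the fingers measure 114 mm over their backs; the gripper's body (76 mm by 85 mm) begins 54 mm behind the grasp point. The pads swing forward as they close: fully open they stand 13 mm farther back than shut.
Start: joints at [1.077, 0.527, 1.433, -0, 1.181, -0.178], TCP at [0.193, 0.594, 0.231] pointing down, gripper open.
Joint ranges: [-3.08, 3.08], [-0.75, 2.2], [0.22, 2.44], [-1.43, 4.57], [0, 2.65], [-2.85, 2.85]. Speed limits (rad/s): [2.79, 2.79, 3.14, 3.14, 3.14, 3.14].

## Interface

Orientations are given as a unit quaternion [x, y, z, w].
In Python, from station import manip gives the robot as it stands. The module is installed in compiled form; this text tells all that it offers.
- The arm moves only by the tool send_rows, never from a script. Its argument "commands" is a list of rows, each an object with "delta_pos": the shift along the world's x, y, z in cm, a list of three; "yaw": the turn about the world's z in rad. A call has 1 to 10 rows; each row shifts and turns the pose as measured when the row begins; what a row does not reach is not made up. A row lasts 1/8 s, in which the tool goes at most 62.5 mm and 10.7 degrees, less where a joint would pass 70% of its speed; a pose out of reach is approached as far as the arm can. A call is refused whole if a number of a shift passes 6.25 or a number of a turn 0.188, either way. A call with a gripper value outside its range is refused whole. "grip" is the closure, from -1 (fully open) to 1 (shut), set as the call begins (left out, the last holds). The fingers move at their own pace and stop on an object; "force" is the grip in N (left out, the last holds). Time passes only in rows, so rows that do not move let the fingers close. It gives the time, the measured TCP pose, the force and the opening at its end, in the units of the state.
- manip.sense(): the state, without advancing time (a new reading comes with each control period).
- manip.snapshot(name): name is "scene" or "top" or "wrist"; returns the picture (480x640x3 uint8, blue, green, red); there is no depth.
- manip.get_calibration(name): a dict with "fx", "fy", "cx", "cy" (pixels), "world_to_cam" (4x4, takes a point from world to camera coordinates); the wrist camera has in their place "mount" (4x4, takes a point from camera to tool coordinates, whose origin is the TCP and whose axes are the flange's). Camera axes: x right, y down, z forward; pixel columns grow to the right and rows downward; lengths in m; the calibration is good to about 2 mm. A picture is of the moment at which its call begins: read the wrist's pose just before it. get_calibration takes no time and is no camera call.
- manip.sign_off(): hands the job in, once; it reports no verdict.
The state is a dict: "t": time; "q": joint angles; "qd": joint speeds; "tau": joint torques, N m; "tcp_pos": TCP position; "tool_rot": TCP orientation; "force": force on the tool from outside, world axes, zero at the start; "ft_torque": the same for the moment, N m; "finger_gap": opening from 0.0 (shut) to 1.0 (fully open).
Only numpy, scipy, OpenCV 4.12 (cv2) and the standard library are available. Lean on these libraries where they do the work, as an engineer would, in place of code of your own. Each camera call takes 0.05 s, during which the arm holds its last target. There are 200 camera calls.

## Working session

There is one attempt and no reset: what is moved stays moved. The work goes in short steps, Python scripts to look and compute and a tool call to move; the robot and the scene stay as the last step left them, time stands still between calls to the robot, and variables do not carry over. Pictures are saved under pics/ and viewed, about 12 in all and at most 16, crops included, and the job is handed in when it is done.

Besides the shell and the picture viewer there is one more tool, called after "Call:" in YAML: its name, and indented under it one key for each argument. send_rows: Moves the arm, as the interface text tells. Its arguments: {"type":"object","properties":{"commands":{"type":"array","items":{"type":"object","properties":{"delta_pos":{"type":"array","items":{"type":"number"}},"yaw":{"type":"number"}}}},"grip":{"type":"number"},"force":{"type":"number"}},"required":["commands"]}

```bash
mkdir -p pics; cat > h.py <<'E'
import numpy as np, cv2
from station import manip
def snap(n,f):
    im=manip.snapshot(n); cv2.imwrite('pics/'+f,im); return im
def cam(n):
    c=manip.get_calibration(n); return c, np.array(c['world_to_cam'])
def ray(c,T,u,v,z):
    d=np.array([(u-c['cx'])/c['fx'],(v-c['cy'])/c['fy'],1]); R=T[:3,:3]; o=-R.T@T[:3,3]; d=R.T@d
    return o+d*(z-o[2])/d[2]
def px(n,u,v,z):
    c,T=cam(n); return ray(c,T,u,v,z)
def proj(n,p):
    c,T=cam(n); q=T[:3,:3]@np.array(p)+T[:3,3]; return c['fx']*q[0]/q[2]+c['cx'],c['fy']*q[1]/q[2]+c['cy']
def wristT():
    from scipy.spatial.transform import Rotation as Ro
    s=manip.sense(); c=manip.get_calibration('wrist'); A=np.eye(4); A[:3,:3]=Ro.from_quat(s['tool_rot']).as_matrix(); A[:3,3]=s['tcp_pos']
    return c,np.linalg.inv(A@np.array(c['mount']))
E
python3 - <<'E'
from h import *
a=manip.sense();print(a)
snap('top','t1.png');snap('scene','s1.png')
for n in('top','scene'):print(cam(n))
print(manip.get_calibration('wrist'))
E
```

```text
{'t': 0.0, 'q': array([ 1.07747187e+00,  5.28488219e-01,  1.43388924e+00, -3.42022899e-05,
        1.18140219e+00, -1.78499969e-01]), 'qd': array([ 2.45430214e-05,  3.39418154e-04, -1.32888106e-04,  5.63284363e-04,
       -3.35682114e-04,  3.15798912e-04]), 'tau': array([-7.16395698e-04, -4.42348516e+01, -1.78024292e+01, -3.14721992e-04,
        8.45371949e-03,  5.98072077e-06]), 'tcp_pos': array([0.19316925, 0.59365035, 0.23032423]), 'tool_rot': array([ 1.56756452e-01,  9.87636684e-01, -1.03759449e-03, -3.45520114e-04]), 'force': array([ 0.04448127,  0.54504812, -0.71579654]), 'ft_torque': array([ 0.03594551, -0.02703336,  0.00731458]), 'finger_gap': 0.9990747321774964}
({'fx': 545.5668825292482, 'fy': 545.5668825292482, 'cx': 317.7694668361763, 'cy': 239.61371431161595, 'world_to_cam': array([[-0.00864871, -0.99982854,  0.01637332, -0.2121568 ],
       [-0.98567195,  0.00576565, -0.16857507,  0.4983151 ],
       [ 0.16845177, -0.01759668, -0.98555282,  1.40428971],
       [ 0.        ,  0.        ,  0.        ,  1.        ]])}, array([[-0.00864871, -0.99982854,  0.01637332, -0.2121
[... 550 characters left out ...]
])}, array([[ 0.53262933,  0.84632937,  0.00570828, -0.08432818],
       [ 0.66902808, -0.41689639, -0.61530385, -0.34707571],
       [-0.51836996,  0.33154788, -0.78826936,  1.95030014],
       [ 0.        ,  0.        ,  0.        ,  1.        ]]))
{'fx': 393.693982520091, 'fy': 393.693982520091, 'cx': 318.5348507970521, 'cy': 237.4780046892947, 'mount': array([[-4.98247112e-04, -9.47736513e-01, -3.19053685e-01,
         8.27779025e-02],
       [ 9.99999841e-01, -5.57005697e-04,  9.29235602e-05,
         2.08437101e-04],
       [-2.65781771e-04, -3.19053588e-01,  9.47736639e-01,
        -1.41902026e-01],
       [ 0.00000000e+00,  0.00000000e+00,  0.00000000e+00,
         1.00000000e+00]])}
```

View pics/t1.png

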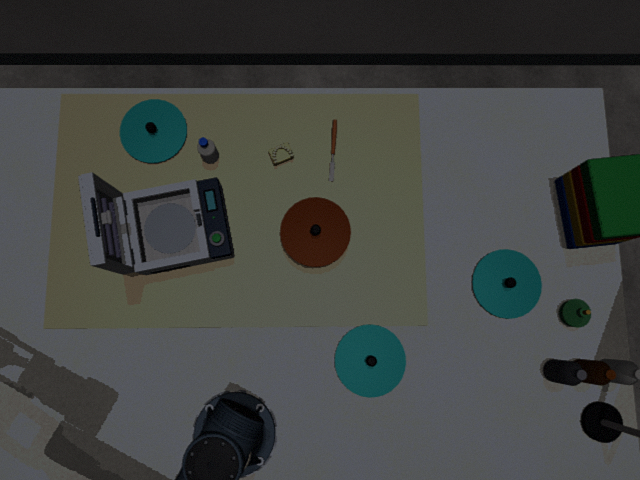

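View pics/s1.png

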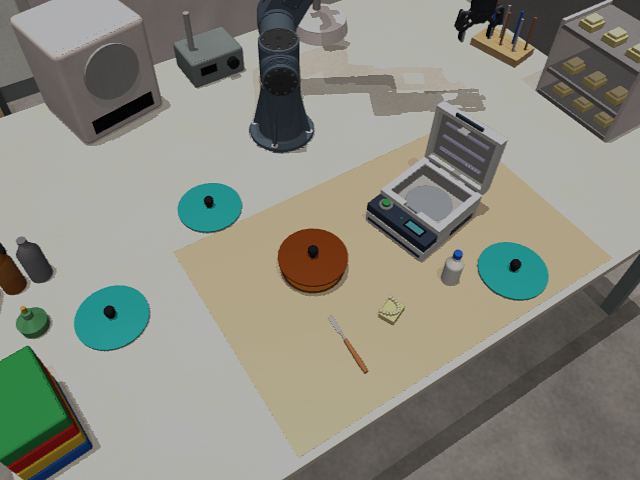

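```bash
python3 - <<'E'
from h import *
t=cv2.imread('pics/t1.png')
a=cv2.convertScaleAbs(t[165:285,70:250],alpha=2,beta=20); b=cv2.convertScaleAbs(t[110:280,265:365],alpha=2,beta=20)
A=cv2.resize(a,None,fx=4.4,fy=4.4,interpolation=cv2.INTER_CUBIC); cv2.imwrite('pics/c1.png',A)
print(proj('top',[0,0,0]))
for n,u,v,z in[('knob',315,230,.08),('button',216,239,.096),('place',400,232,.0),('cast',281,153,.03),('bottle',208,155,0.0),('kn1',332,180,0),('kn2',334,122,0)]:print(n,px('top',u,v,z).round(4))
for n,u,v,z in[('knob',313,252,.083),('button',386,203,.096)]:print(n,px('scene',u,v,z).round(4))
E
```

```text
(np.float64(235.34650095097714), np.float64(433.2092478367373))
knob [ 0.516  -0.2082  0.08  ]
button [0.491  0.0448 0.096 ]
place [ 0.5242 -0.4429  0.    ]
cast [ 0.7416 -0.1169  0.03  ]
bottle [0.7466 0.0889 0.    ]
kn1 [ 0.6728 -0.2577  0.    ]
kn2 [ 0.8432 -0.2656  0.    ]
knob [ 0.5288 -0.2159  0.083 ]
button [0.5021 0.0388 0.096 ]
```

View pics/c1.png

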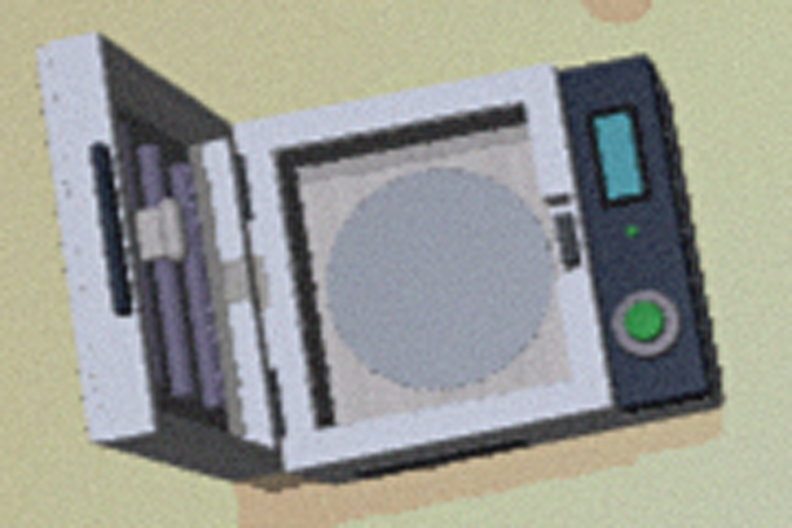

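```bash
python3 - <<'E'
from h import *
from scipy.optimize import least_squares
def cent(n,box,f):
    im=cv2.imread('pics/'+n).astype(int); x0,y0,x1,y1=box; h=im[y0:y1,x0:x1]; m=f(h[...,0],h[...,1],h[...,2]); v,u=np.nonzero(m); return u.mean()+x0,v.mean()+y0,len(u)
g=lambda b,gg,r:(gg>b+35)&(gg>r+35)
bt=cent('t1.png',(205,228,228,250),g); bs=cent('s1.png',(375,193,398,214),g); print(bt,bs)
k=lambda b,gg,r:(b+gg+r<75)
kt=cent('t1.png',(305,220,327,241),k); ks=cent('s1.png',(303,240,324,262),k); print(kt,ks)
def tri(a,b):
    return least_squares(lambda p:np.r_[np.array(proj('top',p))-a[:2],np.array(proj('scene',p))-b[:2]],[.5,0,.1])
for r in(tri(bt,bs),tri(kt,ks)):print(r.x.round(4),r.fun.round(2))
im=lambda x,y:(70+x/4.4,165+y/4.4)
obs=[((105,-95,90),im(557,66)),((-105,-95,90),im(610,405)),((105,95,90),im(235,122)),((-105,95,90),im(285,470)),((85,-75,90),im(527,105)),((85,75,90),im(277,152)),((-60,-122,96),bt[:2])]
def W(p,q):
    c,s=np.cos(p[2]),np.sin(p[2]); x,y,z=np.array(q)/1000; return [p[0]+c*x-s*y,p[1]+s*x+c*y,z]
def res(p):
    r=[np.array(proj('top',W(p,a)))-b for a,b in obs]; r.append(np.array(proj('scene',W(p,(-60,-122,96))))-bs[:2]); return np.concatenate(r)
r=least_squares(res,[.52,.17,1.57],loss='soft_l1') 
r=min((least_squares(res,[.52,.17,t],loss='soft_l1') for t in(0,1.57,-1.57,3.1)),key=lambda r:r.cost)
print(r.x,res(r.x).reshape(-1,2).round(1)); np.save('unit.npy',r.x)
for z in(.075,.085):print(px('top',*kt[:2],z),px('scene',*ks[:2],z))
E
```

```text
(np.float64(216.5), np.float64(239.0), 12) (np.float64(386.06666666666666), np.float64(201.86666666666667), 45)
(np.float64(315.05), np.float64(230.40714285714284), 140) (np.float64(312.6385542168675), np.float64(251.50602409638554), 83)
[0.493  0.0458 0.0873] [-0.32 -0.18 -0.39  0.07]
[ 0.5172 -0.2088  0.0668] [ 0.14  0.08  0.16 -0.02]Traceback (most recent call last):
  File "<stdin>", line 19, in <module>
  File "<stdin>", line 19, in <genexpr>
    return func(*args, **kwargs)
    result = trf(vector_fun.fun, vector_fun.jac, x0, f0, J0, lb, ub, ftol, xtol,
                 gtol, max_nfev, x_scale, loss_function, tr_solver,
                 tr_options.copy(), verbose, callback=callback_wrapped)
    return trf_no_bounds(
        fun, jac, x0, f0, J0, ftol, xtol, gtol, max_nfev, x_scale,
        loss_function, tr_solver, tr_options, verbose, callback=callback)
    J = jac(x)
    self._update_jac()
    ~~~~~~~~~~~~~~~~^^
    self.J = self.jac_wrapped(xp_copy(self.x), f0=self.f)
             ~~~~~~~~~~~~~~~~^^^^^^^^^^^^^^^^^^^^^^^^^^^^
    J, dct = approx_derivative(
             ~~~~~
[... 463 characters left out ...]
 f_eval in f_evals]
                                    ^^^^^^^
    f = np.atleast_1d(self.fun(x, *self.args, **self.kwargs))
                      ~~~~~~~~^^^^^^^^^^^^^^^^^^^^^^^^^^^^^^
    return np.atleast_1d(self.fun(x))
                         ~~~~~~~~^^^
    return self.f(x, *self.args, **self.kwargs)
           ~~~~~~^^^^^^^^^^^^^^^^^^^^^^^^^^^^^^
  File "<stdin>", line 17, in res
  File "h.py", line 13, in proj
    c,T=cam(n); q=T[:3,:3]@np.array(p)+T[:3,3]; return c['fx']*q[0]/q[2]+c['cx'],c['fy']*q[1]/q[2]+c['cy']
        ~~~^^^
  File "h.py", line 6, in cam
    c=manip.get_calibration(n); return c, np.array(c['world_to_cam'])
ValueError: time passes only in moves, steps and waits
```

```bash
cat > p.py <<'E'
s=open('h.py').read()
s=s.replace("def cam(n):\n    c=manip.get_calibration(n); return","C={}\ndef cam(n):\n    if n not in C: C[n]=manip.get_calibration(n)\n    c=C[n]; return")
open('h.py','w').write(s)
E
python3 p.py
cat > fit.py <<'E'
from h import *
from scipy.optimize import least_squares
bt=(216.5,239); bs=(386.07,201.87)
im=lambda x,y:(70+x/4.4,165+y/4.4)
obs=[((105,-95,90),im(557,66)),((-105,-95,90),im(610,405)),((105,95,90),im(235,122)),((-105,95,90),im(285,470)),((85,-75,90),im(527,105)),((85,75,90),im(277,152)),((-60,-122,96),bt)]
def W(p,q):
    c,s=np.cos(p[2]),np.sin(p[2]); x,y,z=np.array(q)/1000; return [p[0]+c*x-s*y,p[1]+s*x+c*y,z]
def res(p):
    return np.concatenate([np.array(proj('top',W(p,a)))-b for a,b in obs])
if __name__=='__main__':
    r=min((least_squares(res,[.52,.17,t],loss='soft_l1') for t in(0,1.57,-1.57,3.1)),key=lambda r:r.cost)
    print(r.x,res(r.x).reshape(-1,2).round(1)); np.save('unit.npy',r.x)
    print('scene button pred',proj('scene',W(r.x,(-60,-122,96))),bs)
    for z in(.075,.085):print(px('top',315.05,230.4,z),px('scene',312.64,251.5,z))
E
python3 fit.py
```

```text
[0.52856383 0.17465332 0.18203713] [[-0.2 -0.2]
 [ 0.4  1.2]
 [ 0.3  0.2]
 [-0.1  0.3]
 [ 0.2 -0.4]
 [-0.5 -0.6]
 [-0.1 -0.3]]
scene button pred (np.float64(385.16149592054524), np.float64(199.84594921247728)) (386.07, 201.87)
[ 0.51585924 -0.20834315  0.075     ] [ 0.52201539 -0.21252986  0.075     ]
[ 0.5139754  -0.20821382  0.085     ] [ 0.52814753 -0.21659149  0.085     ]
```

Call:
send_rows:
  commands:
    - {"delta_pos": [1.7, -5.4, 1.7]}
    - {"delta_pos": [1.7, -5.4, 1.7]}
    - {"delta_pos": [1.7, -5.4, 1.7]}
    - {"delta_pos": [1.7, -5.4, 1.7]}
    - {"delta_pos": [1.7, -5.4, 1.7]}
    - {"delta_pos": [1.7, -5.4, 1.7]}
  grip: -1

```text
validation failed for argument at $.co...
```

Call:
send_rows:
  commands:
    - {"delta_pos": [2.1, -4.8, -0.8]}
    - {"delta_pos": [2.1, -4.8, -0.8]}
    - {"delta_pos": [2.1, -4.8, -0.8]}
    - {"delta_pos": [2.1, -4.8, -0.8]}
    - {"delta_pos": [2.1, -4.8, -0.8]}
    - {"delta_pos": [2.1, -4.8, -0.8]}
    - {"delta_pos": [2.1, -4.8, -0.8]}
    - {"delta_pos": [2.1, -4.8, -0.8]}
    - {"delta_pos": [2.1, -4.8, -0.8]}
    - {"delta_pos": [2.1, -4.8, -0.8]}

```text
validation failed for argument at $.co...
```

Call:
send_rows:
  commands:
    - {"delta_pos": [1.7, -5.4, 1.7], "yaw": 0}
    - {"delta_pos": [1.7, -5.4, 1.7], "yaw": 0}
    - {"delta_pos": [1.7, -5.4, 1.7], "yaw": 0}
    - {"delta_pos": [1.7, -5.4, 1.7], "yaw": 0}
    - {"delta_pos": [1.7, -5.4, 1.7], "yaw": 0}
    - {"delta_pos": [1.7, -5.4, 1.7], "yaw": 0}
  grip: -1
  force: 40

```text
t: 0.85
tcp_pos: [0.2949, 0.2623, 0.3304]
tool_rot: [0.153, 0.988, -0.004, -0.001]
force: [0.6, -0.2, 0.1]
finger_gap: 0.996
```

Call:
send_rows:
  commands:
    - {"delta_pos": [2.2, -4.7, -0.8], "yaw": 0}
    - {"delta_pos": [2.2, -4.7, -0.8], "yaw": 0}
    - {"delta_pos": [2.2, -4.7, -0.8], "yaw": 0}
    - {"delta_pos": [2.2, -4.7, -0.8], "yaw": 0}
    - {"delta_pos": [2.2, -4.7, -0.8], "yaw": 0}
    - {"delta_pos": [2.2, -4.7, -0.8], "yaw": 0}
    - {"delta_pos": [2.2, -4.7, -0.8], "yaw": 0}
    - {"delta_pos": [2.2, -4.7, -0.8], "yaw": 0}
    - {"delta_pos": [2.2, -4.7, -0.8], "yaw": 0}
    - {"delta_pos": [2.2, -4.7, -0.8], "yaw": 0}

```text
t: 2.1
tcp_pos: [0.5184, -0.2239, 0.2487]
tool_rot: [0.154, 0.988, -0.001, 0.001]
force: [0.8, -0.3, 0.8]
finger_gap: 1.002
```

```bash
python3 - <<'E'
from h import *
c,T=wristT(); im=snap('wrist','w1.png'); print(manip.sense()['tcp_pos'])
cv2.imwrite('pics/w1b.png',cv2.convertScaleAbs(im,alpha=1.7,beta=10))
for z in(.053,.083):
    q=T[:3,:3]@np.array([.515,-.2085,z])+T[:3,3]; print(c['fx']*q[0]/q[2]+c['cx'],c['fy']*q[1]/q[2]+c['cy'])
k=im.astype(int).sum(2)<70
print(k.sum())
E
```

```text
[ 0.52170964 -0.23109736  0.24771267]
334.09334956877103 194.78591469886052
335.45817784649137 202.98899715045312
48760
```

View pics/w1b.png

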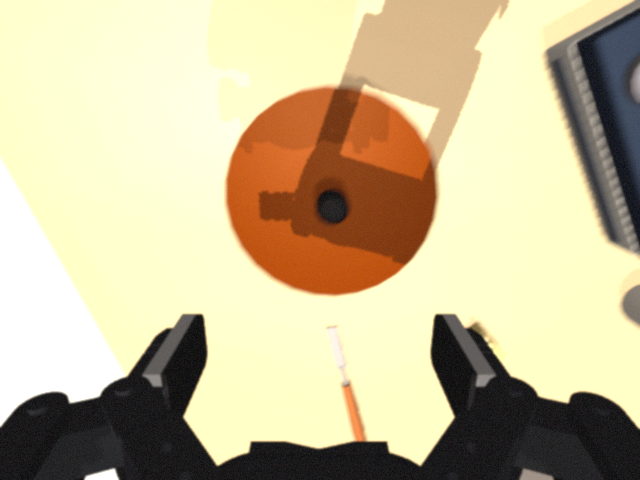

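```bash
cat >> h.py <<'E'
def wpx(cT,u,v,z): return ray(cT[0],cT[1],u,v,z)
def wproj(cT,p):
    c,T=cT; q=T[:3,:3]@np.array(p)+T[:3,3]; return np.array([c['fx']*q[0]/q[2]+c['cx'],c['fy']*q[1]/q[2]+c['cy']])
E
python3 - <<'E'
from h import *
w=wristT(); im=snap('wrist','w2.png').astype(int); print(manip.sense()['tcp_pos'])
b,g,r=im[...,0],im[...,1],im[...,2]
m=((r>2.2*g)&(r>2*b)&(r>25)).astype(np.uint8); m[310:]=0; m[:,:180]=0;m[:,480:]=0
cs,_=cv2.findContours(m,cv2.RETR_EXTERNAL,cv2.CHAIN_APPROX_NONE); c=max(cs,key=cv2.contourArea)
e=cv2.fitEllipse(cv2.convexHull(c)); print('lid',e,wpx(w,*e[0],.054))
R=im.sum(2); k=(R<60); k[:150]=0;k[260:]=0;k[:,:290]=0;k[:,380:]=0; v,u=np.nonzero(k); print('knob',u.mean(),v.mean(),len(u),wpx(w,u.mean(),v.mean(),.083))
E
```

```text
[ 0.51999942 -0.22756521  0.24790596]
lid ((342.4573059082031, 181.78591918945312), (207.1565704345703, 213.8892364501953), 62.8897705078125) [ 0.50999931 -0.20675551  0.054     ]
knob 343.1188436830835 196.72055674518202 934 [ 0.51572959 -0.2094923   0.083     ]
```

Call:
send_rows:
  commands:
    - {"delta_pos": [-0.2, 0.6, -3.7], "yaw": 0}
    - {"delta_pos": [-0.2, 0.6, -3.7], "yaw": 0}
    - {"delta_pos": [-0.2, 0.6, -3.7], "yaw": 0}
    - {"delta_pos": [0, 0, -3], "yaw": 0}
    - {"delta_pos": [0, 0, 0], "yaw": 0}
    - {"delta_pos": [0, 0, 0], "yaw": 0}

```text
t: 2.95
tcp_pos: [0.5122, -0.2068, 0.1038]
tool_rot: [0.157, 0.988, -0.001, 0.001]
force: [-0.5, 0.5, 1.1]
finger_gap: 0.998
```

Call:
send_rows:
  commands:
    - {"delta_pos": [0.2, -0.2, -2.2], "yaw": 0}
    - {"delta_pos": [0, 0, -1.4], "yaw": 0}
    - {"delta_pos": [0, 0, -0.7], "yaw": 0}
    - {"delta_pos": [0, 0, 0], "yaw": 0}

```text
t: 3.45
tcp_pos: [0.5171, -0.2103, 0.0645]
tool_rot: [0.156, 0.988, -0.003, 0.006]
force: [0.2, -0.6, 0.3]
finger_gap: 1.0
```

Call:
send_rows:
  commands:
    - {"delta_pos": [0, 0, 0], "yaw": 0}
    - {"delta_pos": [0, 0, 0], "yaw": 0}
    - {"delta_pos": [0, 0, 0], "yaw": 0}
    - {"delta_pos": [0, 0, 0], "yaw": 0}
    - {"delta_pos": [0, 0, 0], "yaw": 0}
    - {"delta_pos": [0, 0, 0], "yaw": 0}
  grip: 1
  force: 60

```text
t: 4.2
tcp_pos: [0.5179, -0.2107, 0.0663]
tool_rot: [0.156, 0.988, -0.004, 0.007]
force: [0.2, 0.5, 0.2]
finger_gap: 0.294
```

Call:
send_rows:
  commands:
    - {"delta_pos": [0, 0, 0], "yaw": 0}
    - {"delta_pos": [0, 0, 0], "yaw": 0}
    - {"delta_pos": [-0.1, 0, -0.5], "yaw": 0}
    - {"delta_pos": [-0.1, 0, -0.3], "yaw": 0}
    - {"delta_pos": [0, 0, 0], "yaw": 0}
  grip: -0.2

```text
t: 4.82
tcp_pos: [0.5156, -0.2106, 0.0573]
tool_rot: [0.156, 0.988, -0.004, 0.007]
force: [0.2, -0.2, -0.7]
finger_gap: 0.602
```

Call:
send_rows:
  commands:
    - {"delta_pos": [0, 0, 0], "yaw": 0}
    - {"delta_pos": [0, 0, 0], "yaw": 0}
    - {"delta_pos": [0, 0, 0], "yaw": 0}
    - {"delta_pos": [0, 0, 0], "yaw": 0}
  grip: 1
  force: 80

```text
t: 5.32
tcp_pos: [0.5155, -0.2106, 0.0576]
tool_rot: [0.156, 0.988, -0.004, 0.007]
force: [-0.1, -0.5, 0.1]
finger_gap: 0.295
```

Call:
send_rows:
  commands:
    - {"delta_pos": [0, 0, 1.5], "yaw": 0}
    - {"delta_pos": [0, 0, 2], "yaw": 0}
    - {"delta_pos": [0, 0, 3], "yaw": 0}
    - {"delta_pos": [0, 0, 0], "yaw": 0}

```text
t: 5.82
tcp_pos: [0.5151, -0.2103, 0.1254]
tool_rot: [0.156, 0.988, -0.003, 0.006]
force: [-0.1, -0.5, -2.3]
finger_gap: 0.292
```

Call:
send_rows:
  commands:
    - {"delta_pos": [0.7, -3.5, 0], "yaw": 0}
    - {"delta_pos": [0.7, -3.5, 0], "yaw": 0}
    - {"delta_pos": [0.7, -3.5, 0], "yaw": 0}
    - {"delta_pos": [0.7, -3.5, 0], "yaw": 0}
    - {"delta_pos": [0.7, -3.5, 0], "yaw": 0}
    - {"delta_pos": [0.7, -3.5, 0], "yaw": 0}
    - {"delta_pos": [0, 0, 0], "yaw": 0}
    - {"delta_pos": [0, 0, 0], "yaw": 0}

```text
t: 6.82
tcp_pos: [0.5521, -0.4209, 0.1168]
tool_rot: [0.156, 0.988, 0.001, -0.001]
force: [-1.4, -0.0, -2.2]
finger_gap: 0.293
```

Call:
send_rows:
  commands:
    - {"delta_pos": [0, 0, -4], "yaw": 0}
    - {"delta_pos": [0, 0, -3], "yaw": 0}
    - {"delta_pos": [0, 0, -1.2], "yaw": 0}
    - {"delta_pos": [0, 0, -0.6], "yaw": 0}
    - {"delta_pos": [0, 0, 0], "yaw": 0}

```text
t: 7.45
tcp_pos: [0.5519, -0.4157, 0.027]
tool_rot: [0.154, 0.988, 0.003, -0.002]
force: [0.0, -0.7, -1.5]
finger_gap: 0.296
```

Call:
send_rows:
  commands:
    - {"delta_pos": [0, 0, -0.6], "yaw": 0}
    - {"delta_pos": [0, 0, -0.4], "yaw": 0}
    - {"delta_pos": [0, 0, -0.3], "yaw": 0}
    - {"delta_pos": [0, 0, 0], "yaw": 0}

```text
t: 7.95
tcp_pos: [0.5533, -0.417, 0.016]
tool_rot: [0.154, 0.988, 0.001, 0.0]
force: [0.2, 0.2, -2.1]
finger_gap: 0.29
```

Call:
send_rows:
  commands:
    - {"delta_pos": [0, 0, -0.2], "yaw": 0}
    - {"delta_pos": [0, 0, 0], "yaw": 0}

```text
t: 8.2
tcp_pos: [0.5535, -0.4173, 0.0147]
tool_rot: [0.154, 0.988, 0.001, 0.001]
force: [-0.3, -0.1, -1.1]
finger_gap: 0.296
```

Call:
send_rows:
  commands:
    - {"delta_pos": [0, 0, 0], "yaw": 0}
    - {"delta_pos": [0, 0, 0], "yaw": 0}
    - {"delta_pos": [0, 0, 0], "yaw": 0}
    - {"delta_pos": [0, 0, 0], "yaw": 0}
  grip: -1

```text
t: 8.7
tcp_pos: [0.5542, -0.4181, 0.0156]
tool_rot: [0.154, 0.988, -0.0, 0.002]
force: [-0.2, 0.4, -0.2]
finger_gap: 0.999
```

Call:
send_rows:
  commands:
    - {"delta_pos": [0, 0, 3], "yaw": 0}
    - {"delta_pos": [0, 0, 4], "yaw": 0}
    - {"delta_pos": [-1, 4, 5], "yaw": 0}
    - {"delta_pos": [-1, 5, 4], "yaw": 0}
    - {"delta_pos": [-1, 6, 3], "yaw": 0}
    - {"delta_pos": [-1, 4, 2], "yaw": 0}
    - {"delta_pos": [-1, 0, 0], "yaw": 0}
    - {"delta_pos": [0, 0, 0], "yaw": 0}
    - {"delta_pos": [0, 0, 0], "yaw": 0}

```text
t: 9.82
tcp_pos: [0.5035, -0.2324, 0.2253]
tool_rot: [0.155, 0.988, -0.0, 0.004]
force: [0.3, -0.5, 0.4]
finger_gap: 1.002
```

```bash
python3 - <<'E'
from h import *
s=manip.sense();w=wristT(); im=snap('wrist','w3.png'); print(s['tcp_pos'],s['tool_rot'])
np.savez('w3.npz',T=w[1]); t=snap('top','t2.png')
a=cv2.resize(cv2.convertScaleAbs(im,alpha=1.5,beta=10)[0:330,120:560],None,fx=1.6,fy=1.6); cv2.imwrite('pics/w3b.png',a)
E
```

```text
[ 0.50352517 -0.2323632   0.22531132] [ 1.55239775e-01  9.87870174e-01 -4.52468122e-04  3.59528053e-03]
```

View pics/w3b.png

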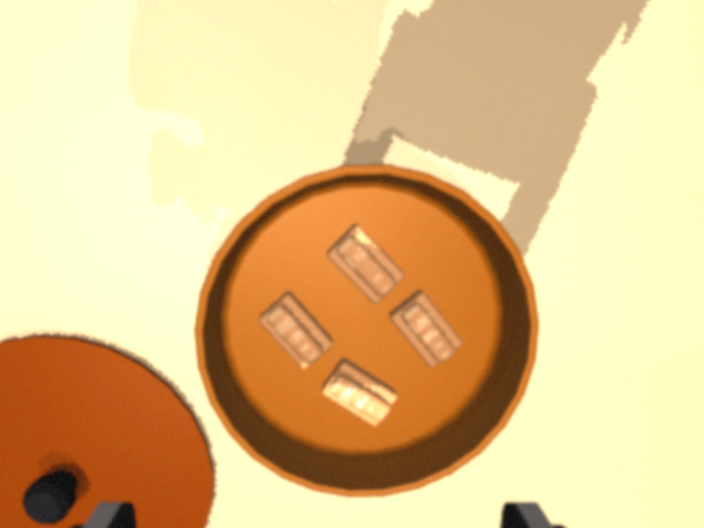

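```bash
cat > det.py <<'E'
from h import *
def det(im,w,cen=(.514,-.2085),rad=.072):
    # residual saturation vs dish floor
    h=cv2.cvtColor(cv2.GaussianBlur(im,(3,3),0),cv2.COLOR_BGR2HSV)
    th=np.linspace(0,6.28,60); poly=np.array([wproj(w,[cen[0]+rad*np.cos(t),cen[1]+rad*np.sin(t),.008]) for t in th]).astype(np.int32)
    M=np.zeros(im.shape[:2],np.uint8); cv2.fillPoly(M,[poly],255)
    s=h[...,1].astype(int); t,_=cv2.threshold(h[...,1][M>0].reshape(-1,1),0,255,cv2.THRESH_OTSU)
    m=((s<t)&(M>0)).astype(np.uint8); m=cv2.morphologyEx(m,cv2.MORPH_OPEN,np.ones((3,3)))
    m=cv2.morphologyEx(m,cv2.MORPH_CLOSE,np.ones((5,5)))
    cs,_=cv2.findContours(m,cv2.RETR_EXTERNAL,cv2.CHAIN_APPROX_NONE); out=[]
    for c in cs:
        if cv2.contourArea(c)<250: continue
        P=np.array([wpx(w,*p[0],.016)[:2] for p in c]).astype(np.float32)*1000
        r=cv2.minAreaRect(P); b=cv2.boxPoints(r); e=b[1]-b[0],b[2]-b[1]; e=max(e,key=np.linalg.norm)
        u,v,ww,hh=cv2.boundingRect(c)
        out.append((np.round(r[0],1).tolist(),np.round(sorted(r[1]),1).tolist(),round(float(np.degrees(np.arctan2(e[1],e[0]))%180),1),(u+ww//2,v+hh//2)))
    return t,out,m
if __name__=='__main__':
    im=cv2.imread('pics/w3.png'); C=manip.get_calibration('wrist'); w=(C,np.load('w3.npz')['T'])
    t,o,m=det(im,w); print(t); [print(x) for x in o]
    s=manip.sense(); print('q',s['q'].round(3))
    A=cv2.resize(cv2.convertScaleAbs(im,alpha=1.5,beta=10)[110:280,250:450],None,fx=3,fy=3); B=cv2.resize(m[110:280,250:450]*255,None,fx=3,fy=3)[:,:,None].repeat(3,2)
    cs,_=cv2.findContours(B[...,0].copy(),cv2.RETR_EXTERNAL,cv2.CHAIN_APPROX_NONE); cv2.drawContours(A,cs,-1,(255,0,0),1); cv2.imwrite('pics/d1.png',A)
E
python3 det.py
```

```text
174.0
([554.5, -222.4], [25.5, 42.2], 39.2, (345, 245))
([529.0, -175.0], [23.3, 42.3], 21.6, (386, 206))
([506.6, -246.3], [24.2, 40.2], 23.1, (305, 206))
([482.5, -197.4], [24.0, 40.5], 27.5, (348, 165))
q [-0.635  0.438  1.623  0.003  1.075 -1.896]
```

View pics/d1.png

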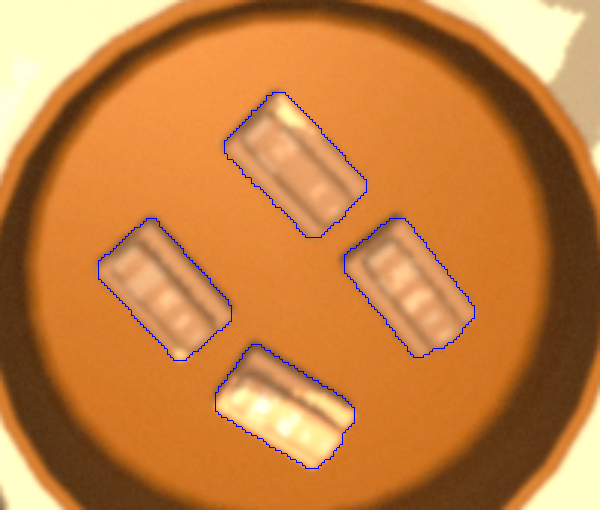

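Call:
send_rows:
  commands:
    - {"delta_pos": [-0.2, 0.3, 0], "yaw": -0.185}
    - {"delta_pos": [-0.2, 0.3, 0], "yaw": -0.185}
    - {"delta_pos": [-0.2, 0.3, 0], "yaw": -0.185}
    - {"delta_pos": [-0.2, 0.3, 0], "yaw": -0.185}
    - {"delta_pos": [-0.2, 0.3, 0], "yaw": -0.185}
    - {"delta_pos": [-0.2, 0.3, 0], "yaw": -0.185}
    - {"delta_pos": [-0.2, 0.3, 0], "yaw": -0.185}
    - {"delta_pos": [-0.2, 0.3, 0], "yaw": -0.185}
    - {"delta_pos": [-0.2, 0.3, 0], "yaw": -0.185}
    - {"delta_pos": [-0.2, 0.3, 0], "yaw": -0.185}

```text
t: 11.18
tcp_pos: [0.4844, -0.2109, 0.2167]
tool_rot: [0.889, 0.457, -0.002, -0.002]
force: [0.4, -0.9, 0.3]
finger_gap: 1.002
```

Call:
send_rows:
  commands:
    - {"delta_pos": [0, 0, 0], "yaw": -0.185}
    - {"delta_pos": [0, 0, 0], "yaw": -0.185}
    - {"delta_pos": [0, 0, 0], "yaw": -0.125}
    - {"delta_pos": [0, 0, 0], "yaw": 0}
    - {"delta_pos": [0, 0, 0], "yaw": 0}
    - {"delta_pos": [0, 0, 0], "yaw": 0}
  grip: -0.2

```text
t: 11.92
tcp_pos: [0.485, -0.2147, 0.2129]
tool_rot: [0.975, 0.221, -0.002, -0.004]
force: [0.6, -0.1, -0.2]
finger_gap: 0.6
```

```bash
cat > look.py <<'E'
from det import *
import sys
from scipy.spatial.transform import Rotation as Ro
def ty(q):
    y=Ro.from_quat(q).as_matrix()[:,1]; return np.degrees(np.arctan2(y[1],y[0]))
if __name__=='__main__':
    w=wristT(); s=manip.sense(); im=snap('wrist',sys.argv[1]+'.png'); p=s['tcp_pos']*1000; a=ty(s['tool_rot'])
    print('t',s['t'],'tcp',p.round(1),'jaw',a.round(1),'q',s['q'].round(2),'gap',s['finger_gap'])
    t,o,m=det(im,w); np.savez(sys.argv[1]+'.npz',T=w[1])
    for x in o:
        d=(x[2]+90-a+90)%180-90; print(x,'dxy cm',((np.array(x[0])-p[:2])/10).round(2),'dyaw',round(np.radians(d),3))
E
python3 look.py w4
```

```text
t 11.925 tcp [ 485.  -214.7  212.9] jaw -64.4 q [-0.63  0.43  1.68  0.    1.04  0.49] gap 0.6002366056076076
([482.4, -197.7], [23.0, 41.4], 27.0, (303, 196)) dxy cm [-0.26  1.7 ] dyaw 0.025
([506.0, -247.0], [23.8, 42.9], 23.6, (365, 196)) dxy cm [ 2.1  -3.23] dyaw -0.035
([528.6, -175.1], [23.3, 40.0], 22.1, (302, 136)) dxy cm [4.36 3.96] dyaw -0.061
([554.1, -223.0], [24.5, 41.2], 38.2, (366, 133)) dxy cm [ 6.91 -0.83] dyaw 0.22
```

Call:
send_rows:
  commands:
    - {"delta_pos": [-0.1, 0.6, -3.5], "yaw": 0.025}
    - {"delta_pos": [-0.1, 0.6, -4.5], "yaw": 0}
    - {"delta_pos": [-0.1, 0.5, -4.5], "yaw": 0}
    - {"delta_pos": [0, 0, -2.5], "yaw": 0}
    - {"delta_pos": [0, 0, 0], "yaw": 0}
    - {"delta_pos": [0, 0, 0], "yaw": 0}
  grip: 0.15

```text
t: 12.72
tcp_pos: [0.4847, -0.1991, 0.0616]
tool_rot: [0.972, 0.236, 0.0, -0.001]
force: [0.6, 0.0, 0.9]
finger_gap: 0.424
```

Call:
send_rows:
  commands:
    - {"delta_pos": [-0.2, 0.1, -2.5], "yaw": 0}
    - {"delta_pos": [0, 0, -1.8], "yaw": 0}
    - {"delta_pos": [0, 0, -0.8], "yaw": 0}
    - {"delta_pos": [0, 0, -0.1], "yaw": 0}
    - {"delta_pos": [0, 0, 0], "yaw": 0}

```text
t: 13.35
tcp_pos: [0.4877, -0.2015, 0.015]
tool_rot: [0.972, 0.236, 0.005, 0.005]
force: [-0.2, -0.6, 0.4]
finger_gap: 0.429
```

Call:
send_rows:
  commands:
    - {"delta_pos": [-0.4, 0.3, -0.4], "yaw": 0}
    - {"delta_pos": [-0.1, 0.1, -0.3], "yaw": 0}
    - {"delta_pos": [0, 0, 0], "yaw": 0}

```text
t: 13.72
tcp_pos: [0.4828, -0.1975, 0.0088]
tool_rot: [0.972, 0.236, 0.006, 0.006]
force: [0.9, 0.1, -1.1]
finger_gap: 0.425
```

Call:
send_rows:
  commands:
    - {"delta_pos": [0, 0, 0], "yaw": 0}
    - {"delta_pos": [0, 0, 0], "yaw": 0}
    - {"delta_pos": [0, 0, 0], "yaw": 0}
    - {"delta_pos": [0, 0, 0], "yaw": 0}
  grip: 1
  force: 40

```text
t: 14.22
tcp_pos: [0.483, -0.1976, 0.009]
tool_rot: [0.972, 0.236, 0.006, 0.006]
force: [-0.1, 0.0, 0.8]
finger_gap: 0.267
```

Call:
send_rows:
  commands:
    - {"delta_pos": [0, 0, 2.5], "yaw": 0}
    - {"delta_pos": [0, 0, 5], "yaw": 0}
    - {"delta_pos": [0, 0, 5], "yaw": 0}
    - {"delta_pos": [0.4, 2, 4], "yaw": 0}
    - {"delta_pos": [0.8, 4.8, 1], "yaw": -0.05}
    - {"delta_pos": [0.8, 4.8, 0], "yaw": -0.05}
    - {"delta_pos": [0.8, 4.8, 0], "yaw": -0.05}
    - {"delta_pos": [0.8, 4.8, 0], "yaw": -0.05}
    - {"delta_pos": [0.8, 4.8, 0], "yaw": -0.05}
    - {"delta_pos": [0.8, 4.8, 0], "yaw": -0.05}

```text
t: 15.48
tcp_pos: [0.5356, 0.1158, 0.1898]
tool_rot: [0.997, 0.079, 0.007, 0.007]
force: [0.7, -0.3, -0.7]
finger_gap: 0.269
```

Call:
send_rows:
  commands:
    - {"delta_pos": [0.8, 4.8, 0], "yaw": 0}
    - {"delta_pos": [0.8, 3, 0], "yaw": 0}
    - {"delta_pos": [0.4, 1, 0], "yaw": 0}
    - {"delta_pos": [0, 0, 0], "yaw": 0}
    - {"delta_pos": [0, 0, 0], "yaw": 0}

```text
t: 16.1
tcp_pos: [0.5542, 0.2082, 0.1886]
tool_rot: [0.997, 0.081, 0.006, 0.008]
force: [0.0, 0.0, 0.4]
finger_gap: 0.269
```

```bash
cat > u.py <<'E'
from fit import *
from look import ty
s=manip.sense(); p=s['tcp_pos']; u=np.load('unit.npy'); print('t',s['t'],p.round(4),'gap',s['finger_gap'].__round__(3))
R=np.array([[np.cos(u[2]),np.sin(u[2])],[-np.sin(u[2]),np.cos(u[2])]])
print('in unit mm',(R@(p[:2]-u[:2])*1000).round(1))
for q in((28,27),(-28,27),(28,-27),(-28,-27)): print(q,'d cm',((np.array(W(u,q+(45,)))[:2]-p[:2])*100).round(2))
print('yaw err',round(float(np.radians((-90+np.degrees(u[2])-ty(s['tool_rot'])+90)%180-90)),3))
E
python3 u.py; python3 - <<'E'
from h import *
im=snap('wrist','w5.png'); cv2.imwrite('pics/w5b.png',cv2.convertScaleAbs(im,alpha=1.5,beta=10))
E
```

```text
t 16.1 [0.5542 0.2082 0.1886] gap 0.269
in unit mm [31.3 28.4]
(28, 27) d cm [-0.3 -0.2]
(-28, 27) d cm [-5.81 -1.21]
(28, -27) d cm [ 0.68 -5.51]
(-28, -27) d cm [-4.83 -6.52]
yaw err 0.02
```

View pics/w5b.png

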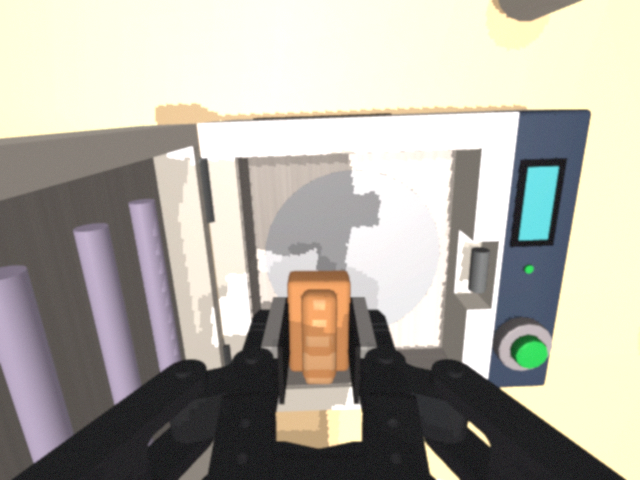

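Call:
send_rows:
  commands:
    - {"delta_pos": [-0.2, -0.1, -3], "yaw": 0.02}
    - {"delta_pos": [-0.1, -0.1, -4], "yaw": 0}
    - {"delta_pos": [0, 0, -3], "yaw": 0}
    - {"delta_pos": [0, 0, -1.5], "yaw": 0}
    - {"delta_pos": [0, 0, 0], "yaw": 0}

```text
t: 16.77
tcp_pos: [0.553, 0.2003, 0.073]
tool_rot: [0.996, 0.087, 0.008, 0.008]
force: [-0.6, -0.1, -0.1]
finger_gap: 0.272
```

```bash
python3 u.py|head -3
```

```text
t 16.775 [0.553  0.2003 0.073 ] gap 0.272
in unit mm [28.7 20.8]
(28, 27) d cm [-0.18  0.6 ]
```

Call:
send_rows:
  commands:
    - {"delta_pos": [-0.1, 0.5, -1], "yaw": 0}
    - {"delta_pos": [0, 0.2, -0.8], "yaw": 0}
    - {"delta_pos": [0, 0, -0.5], "yaw": 0}
    - {"delta_pos": [0, 0, 0], "yaw": 0}

```text
t: 17.27
tcp_pos: [0.5542, 0.2081, 0.0514]
tool_rot: [0.996, 0.087, 0.011, 0.008]
force: [-0.4, -0.1, 0.5]
finger_gap: 0.273
```

Call:
send_rows:
  commands:
    - {"delta_pos": [0, 0, -0.3], "yaw": 0}
    - {"delta_pos": [0, 0, -0.1], "yaw": 0}
    - {"delta_pos": [0, 0, 0], "yaw": 0}

```text
t: 17.65
tcp_pos: [0.5545, 0.2083, 0.0483]
tool_rot: [0.996, 0.087, 0.012, 0.008]
force: [-0.0, 0.2, 0.7]
finger_gap: 0.266
```

Call:
send_rows:
  commands:
    - {"delta_pos": [0, 0, 0], "yaw": 0}
    - {"delta_pos": [0, 0, 0], "yaw": 0}
    - {"delta_pos": [0, 0, 0], "yaw": 0}
  grip: 0.15

```text
t: 18.02
tcp_pos: [0.5548, 0.2082, 0.0482]
tool_rot: [0.996, 0.087, 0.012, 0.008]
force: [0.3, -0.2, -0.5]
finger_gap: 0.426
```

Call:
send_rows:
  commands:
    - {"delta_pos": [0, 0, 2], "yaw": 0}
    - {"delta_pos": [0, 0, 4.5], "yaw": 0}
    - {"delta_pos": [0, 0, 5], "yaw": 0}
    - {"delta_pos": [-0.3, -4, 2], "yaw": 0.05}
    - {"delta_pos": [-0.5, -6, 1], "yaw": 0.05}
    - {"delta_pos": [-0.5, -6, 1], "yaw": 0.05}
    - {"delta_pos": [-0.5, -6, 0], "yaw": 0.05}
    - {"delta_pos": [-0.5, -6, 0], "yaw": 0}
    - {"delta_pos": [-0.5, -6, 0], "yaw": 0}
    - {"delta_pos": [-0.5, -6, 0], "yaw": 0}

```text
t: 19.27
tcp_pos: [0.525, -0.1991, 0.209]
tool_rot: [0.981, 0.193, 0.02, 0.008]
force: [0.9, 0.6, -0.5]
finger_gap: 0.426
```

Call:
send_rows:
  commands:
    - {"delta_pos": [-0.5, -4, 0], "yaw": 0}
    - {"delta_pos": [0, 0, 0], "yaw": 0}
    - {"delta_pos": [0, 0, 0], "yaw": 0}

```text
t: 19.65
tcp_pos: [0.5189, -0.2449, 0.2088]
tool_rot: [0.982, 0.19, 0.02, 0.008]
force: [-0.4, 1.1, -0.1]
finger_gap: 0.422
```

```bash
python3 look.py w6
```

```text
t 19.65 tcp [ 518.9 -244.9  208.8] jaw -68.2 q [-0.65  0.47  1.62  0.02  1.01  0.53] gap 0.4217656952959313
([506.4, -246.7], [23.3, 42.5], 23.1, (311, 225)) dxy cm [-1.25 -0.18] dyaw 0.022
([528.3, -175.4], [24.3, 40.5], 21.7, (242, 172)) dxy cm [0.94 6.95] dyaw -0.002
([554.5, -223.2], [24.6, 41.5], 39.3, (305, 163)) dxy cm [3.56 2.17] dyaw 0.305
```

Call:
send_rows:
  commands:
    - {"delta_pos": [-0.5, 0, -3.5], "yaw": 0.022}
    - {"delta_pos": [-0.5, -0.1, -4.5], "yaw": 0}
    - {"delta_pos": [-0.3, -0.1, -4.5], "yaw": 0}
    - {"delta_pos": [0, 0, -3], "yaw": 0}
    - {"delta_pos": [0, 0, -1], "yaw": 0}
    - {"delta_pos": [0, 0, 0], "yaw": 0}

```text
t: 20.45
tcp_pos: [0.509, -0.238, 0.0424]
tool_rot: [0.978, 0.207, 0.023, 0.01]
force: [-0.2, -0.1, 0.3]
finger_gap: 0.422
```

Call:
send_rows:
  commands:
    - {"delta_pos": [-0.2, -0.5, -0.7], "yaw": 0}
    - {"delta_pos": [-0.1, -0.4, -0.7], "yaw": 0}
    - {"delta_pos": [0, 0, -0.8], "yaw": 0}
    - {"delta_pos": [0, 0, 0], "yaw": 0}

```text
t: 20.95
tcp_pos: [0.5081, -0.2489, 0.0224]
tool_rot: [0.978, 0.208, 0.025, 0.012]
force: [-0.1, 0.2, -0.6]
finger_gap: 0.429
```

Call:
send_rows:
  commands:
    - {"delta_pos": [-0.2, 0.2, -0.7], "yaw": 0}
    - {"delta_pos": [-0.1, 0.1, -0.6], "yaw": 0}
    - {"delta_pos": [0, 0, -0.1], "yaw": 0}
    - {"delta_pos": [0, 0, 0], "yaw": 0}

```text
t: 21.45
tcp_pos: [0.5047, -0.2456, 0.0074]
tool_rot: [0.978, 0.208, 0.025, 0.012]
force: [0.0, 0.0, 1.0]
finger_gap: 0.427
```

Call:
send_rows:
  commands:
    - {"delta_pos": [0, 0, 0], "yaw": 0}
    - {"delta_pos": [0, 0, 0], "yaw": 0}
    - {"delta_pos": [0, 0, 0], "yaw": 0}
    - {"delta_pos": [0, 0, 0], "yaw": 0}
  grip: 1

```text
t: 21.95
tcp_pos: [0.5052, -0.2458, 0.008]
tool_rot: [0.978, 0.208, 0.025, 0.013]
force: [-0.8, 0.1, -0.2]
finger_gap: 0.267
```

Call:
send_rows:
  commands:
    - {"delta_pos": [0, 0, 2.5], "yaw": 0}
    - {"delta_pos": [0, 0, 5], "yaw": 0}
    - {"delta_pos": [0, 0, 5], "yaw": 0}
    - {"delta_pos": [0, 2, 3], "yaw": 0}
    - {"delta_pos": [-0.1, 5.5, 1], "yaw": -0.04}
    - {"delta_pos": [-0.1, 5.5, 0], "yaw": -0.04}
    - {"delta_pos": [-0.1, 5.5, 0], "yaw": -0.04}
    - {"delta_pos": [-0.1, 5.5, 0], "yaw": -0.04}
    - {"delta_pos": [-0.1, 5.5, 0], "yaw": -0.04}
    - {"delta_pos": [-0.1, 5.5, 0], "yaw": -0.04}

```text
t: 23.2
tcp_pos: [0.4992, 0.1093, 0.1791]
tool_rot: [0.996, 0.08, 0.027, 0.017]
force: [0.2, -0.5, 0.4]
finger_gap: 0.268
```

Call:
send_rows:
  commands:
    - {"delta_pos": [-0.1, 5, 0], "yaw": 0}
    - {"delta_pos": [-0.2, 3, 0], "yaw": 0}
    - {"delta_pos": [0, 0, 0], "yaw": 0}
    - {"delta_pos": [0, 0, 0], "yaw": 0}

```text
t: 23.7
tcp_pos: [0.4944, 0.1951, 0.179]
tool_rot: [0.996, 0.083, 0.027, 0.017]
force: [0.3, 0.4, -0.5]
finger_gap: 0.265
```

```bash
python3 u.py
```

```text
t 23.7 [0.4944 0.1951 0.179 ] gap 0.265
in unit mm [-29.9  26.3]
(28, 27) d cm [5.68 1.11]
(-28, 27) d cm [0.17 0.1 ]
(28, -27) d cm [ 6.66 -4.2 ]
(-28, -27) d cm [ 1.15 -5.21]
yaw err 0.016
```

Call:
send_rows:
  commands:
    - {"delta_pos": [0.1, 0.1, -3], "yaw": 0.016}
    - {"delta_pos": [0.1, 0.2, -4], "yaw": 0}
    - {"delta_pos": [0, 0.2, -2.5], "yaw": 0}
    - {"delta_pos": [0, 0, -1], "yaw": 0}
    - {"delta_pos": [0, 0, 0], "yaw": 0}

```text
t: 24.32
tcp_pos: [0.4992, 0.1936, 0.0728]
tool_rot: [0.996, 0.087, 0.029, 0.018]
force: [-0.3, -0.1, -0.5]
finger_gap: 0.266
```

```bash
python3 u.py
```

```text
t 24.325 [0.4992 0.1936 0.0728] gap 0.266
in unit mm [-25.5  23.9]
(28, 27) d cm [5.2  1.27]
(-28, 27) d cm [-0.3   0.26]
(28, -27) d cm [ 6.18 -4.04]
(-28, -27) d cm [ 0.67 -5.05]
yaw err 0.008
```

Call:
send_rows:
  commands:
    - {"delta_pos": [-0.4, 0.2, -1], "yaw": 0}
    - {"delta_pos": [-0.1, 0.1, -0.9], "yaw": 0}
    - {"delta_pos": [0, 0, -0.5], "yaw": 0}
    - {"delta_pos": [0, 0, -0.1], "yaw": 0}
    - {"delta_pos": [0, 0, 0], "yaw": 0}

```text
t: 24.95
tcp_pos: [0.4956, 0.1967, 0.0486]
tool_rot: [0.996, 0.087, 0.031, 0.018]
force: [-0.4, -0.1, -0.5]
finger_gap: 0.267
```

Call:
send_rows:
  commands:
    - {"delta_pos": [0, 0, -0.1], "yaw": 0}
    - {"delta_pos": [0, 0, 0], "yaw": 0}

```text
t: 25.2
tcp_pos: [0.4959, 0.1968, 0.0478]
tool_rot: [0.996, 0.087, 0.032, 0.017]
force: [0.4, 0.3, -0.7]
finger_gap: 0.269
```

Call:
send_rows:
  commands:
    - {"delta_pos": [0, 0, 0], "yaw": 0}
    - {"delta_pos": [0, 0, 0], "yaw": 0}
    - {"delta_pos": [0, 0, 0], "yaw": 0}
  grip: 0.15

```text
t: 25.58
tcp_pos: [0.4962, 0.1968, 0.0482]
tool_rot: [0.996, 0.087, 0.032, 0.017]
force: [-0.7, 0.1, -0.5]
finger_gap: 0.425
```

Call:
send_rows:
  commands:
    - {"delta_pos": [0, 0, 2], "yaw": 0}
    - {"delta_pos": [0, 0, 4.5], "yaw": 0}
    - {"delta_pos": [0, 0, 5], "yaw": 0}
    - {"delta_pos": [0.3, -4, 2], "yaw": 0.05}
    - {"delta_pos": [0.6, -6, 1], "yaw": 0.05}
    - {"delta_pos": [0.6, -6, 1], "yaw": 0.05}
    - {"delta_pos": [0.6, -6, 0], "yaw": 0.05}
    - {"delta_pos": [0.6, -6, 0], "yaw": 0}
    - {"delta_pos": [0.6, -6, 0], "yaw": 0}
    - {"delta_pos": [0, -2, 0], "yaw": 0}

```text
t: 26.82
tcp_pos: [0.5294, -0.1734, 0.2097]
tool_rot: [0.981, 0.192, 0.037, 0.017]
force: [0.1, 0.3, -0.1]
finger_gap: 0.427
```

Call:
send_rows:
  commands:
    - {"delta_pos": [0, -0.5, 0], "yaw": 0}
    - {"delta_pos": [0, 0, 0], "yaw": 0}
    - {"delta_pos": [0, 0, 0], "yaw": 0}

```text
t: 27.2
tcp_pos: [0.5285, -0.1782, 0.2093]
tool_rot: [0.981, 0.191, 0.036, 0.016]
force: [0.2, -0.5, 0.9]
finger_gap: 0.426
```

```bash
python3 look.py w7
```

```text
t 27.2 tcp [ 528.5 -178.2  209.3] jaw -68.0 q [-0.54  0.44  1.68  0.03  0.95  0.63] gap 0.4261380731320463
([528.6, -174.9], [22.9, 41.5], 22.0, (306, 216)) dxy cm [0.01 0.33] dyaw 0.0
([553.8, -223.3], [24.4, 43.4], 38.1, (367, 209)) dxy cm [ 2.53 -4.51] dyaw 0.281
```

Call:
send_rows:
  commands:
    - {"delta_pos": [0, 0, -3.5], "yaw": 0}
    - {"delta_pos": [0, 0, -4.5], "yaw": 0}
    - {"delta_pos": [0, 0, -4.5], "yaw": 0}
    - {"delta_pos": [0, 0, -3], "yaw": 0}
    - {"delta_pos": [0, 0, -1.5], "yaw": 0}
    - {"delta_pos": [0, 0, 0], "yaw": 0}

```text
t: 28.0
tcp_pos: [0.5312, -0.172, 0.0375]
tool_rot: [0.98, 0.196, 0.039, 0.018]
force: [-0.5, -0.7, -0.4]
finger_gap: 0.423
```

Call:
send_rows:
  commands:
    - {"delta_pos": [-0.3, -0.3, -1], "yaw": 0}
    - {"delta_pos": [-0.2, 0, -1], "yaw": 0}
    - {"delta_pos": [0, 0, -0.7], "yaw": 0}
    - {"delta_pos": [0, 0, -0.2], "yaw": 0}
    - {"delta_pos": [0, 0, 0], "yaw": 0}

```text
t: 28.62
tcp_pos: [0.5281, -0.1763, 0.0098]
tool_rot: [0.979, 0.196, 0.042, 0.02]
force: [-0.7, -0.4, 0.6]
finger_gap: 0.425
```

Call:
send_rows:
  commands:
    - {"delta_pos": [0, 0.1, -0.1], "yaw": 0}
    - {"delta_pos": [0, 0, 0], "yaw": 0}
    - {"delta_pos": [0, 0, 0], "yaw": 0}
    - {"delta_pos": [0, 0, 0], "yaw": 0}
  grip: 1

```text
t: 29.12
tcp_pos: [0.5287, -0.1758, 0.0099]
tool_rot: [0.979, 0.197, 0.042, 0.021]
force: [0.5, 1.1, 0.5]
finger_gap: 0.266
```

Call:
send_rows:
  commands:
    - {"delta_pos": [0, 0, 2.5], "yaw": 0}
    - {"delta_pos": [0, 0, 5], "yaw": 0}
    - {"delta_pos": [0, 0, 5], "yaw": 0}
    - {"delta_pos": [0.3, 2, 3], "yaw": 0}
    - {"delta_pos": [0.5, 5, 1], "yaw": -0.04}
    - {"delta_pos": [0.5, 5, 0], "yaw": -0.04}
    - {"delta_pos": [0.5, 5, 0], "yaw": -0.04}
    - {"delta_pos": [0.5, 5, 0], "yaw": -0.04}
    - {"delta_pos": [0.5, 5, 0], "yaw": -0.04}
    - {"delta_pos": [0.5, 4, 0], "yaw": 0}

```text
t: 30.38
tcp_pos: [0.5614, 0.1408, 0.1801]
tool_rot: [0.995, 0.091, 0.042, 0.025]
force: [0.9, 0.1, -0.2]
finger_gap: 0.269
```

Call:
send_rows:
  commands:
    - {"delta_pos": [0, 1, 0], "yaw": 0}
    - {"delta_pos": [0, 0, 0], "yaw": 0}
    - {"delta_pos": [0, 0, 0], "yaw": 0}

```text
t: 30.75
tcp_pos: [0.5604, 0.1523, 0.1795]
tool_rot: [0.995, 0.093, 0.041, 0.025]
force: [-0.3, -0.2, 0.1]
finger_gap: 0.269
```

```bash
python3 u.py
```

```text
t 30.75 [0.5604 0.1523 0.1795] gap 0.269
in unit mm [ 27.2 -27.7]
(28, 27) d cm [-0.91  5.4 ]
(-28, 27) d cm [-6.42  4.38]
(28, -27) d cm [0.06 0.09]
(-28, -27) d cm [-5.44 -0.93]
yaw err -0.001
```

Call:
send_rows:
  commands:
    - {"delta_pos": [0, 0.2, -3], "yaw": 0}
    - {"delta_pos": [-0.1, 0.2, -4], "yaw": 0}
    - {"delta_pos": [-0.1, 0.1, -2.5], "yaw": 0}
    - {"delta_pos": [-0.1, 0.1, -1.5], "yaw": 0}
    - {"delta_pos": [0, 0, 0], "yaw": 0}

```text
t: 31.38
tcp_pos: [0.5592, 0.151, 0.0681]
tool_rot: [0.995, 0.088, 0.042, 0.026]
force: [-0.5, 0.3, -0.2]
finger_gap: 0.269
```

```bash
python3 u.py
```

```text
t 31.375 [0.5592 0.151  0.0681] gap 0.269
in unit mm [ 25.8 -28.8]
(28, 27) d cm [-0.79  5.53]
(-28, 27) d cm [-6.3   4.52]
(28, -27) d cm [0.18 0.22]
(-28, -27) d cm [-5.32 -0.79]
yaw err 0.009
```

Call:
send_rows:
  commands:
    - {"delta_pos": [0.2, 0.2, -0.9], "yaw": 0}
    - {"delta_pos": [0, 0, -0.7], "yaw": 0}
    - {"delta_pos": [0, 0, -0.3], "yaw": 0}
    - {"delta_pos": [0, 0, -0.1], "yaw": 0}
    - {"delta_pos": [0, 0, 0], "yaw": 0}

```text
t: 32.0
tcp_pos: [0.5638, 0.1529, 0.0495]
tool_rot: [0.995, 0.087, 0.045, 0.026]
force: [-0.4, 0.1, -1.0]
finger_gap: 0.266
```

Call:
send_rows:
  commands:
    - {"delta_pos": [0, 0, 0], "yaw": 0}
    - {"delta_pos": [0, 0, 0], "yaw": 0}
    - {"delta_pos": [0, 0, 0], "yaw": 0}
  grip: 0.15

```text
t: 32.38
tcp_pos: [0.5641, 0.1531, 0.0502]
tool_rot: [0.995, 0.087, 0.046, 0.026]
force: [0.1, -0.6, -0.2]
finger_gap: 0.421
```

Call:
send_rows:
  commands:
    - {"delta_pos": [0, 0, 2], "yaw": 0}
    - {"delta_pos": [0, 0, 4.5], "yaw": 0}
    - {"delta_pos": [0, 0, 5], "yaw": 0}
    - {"delta_pos": [0, -4, 2], "yaw": 0.08}
    - {"delta_pos": [0, -6, 1], "yaw": 0.1}
    - {"delta_pos": [0, -6, 1], "yaw": 0.1}
    - {"delta_pos": [0, -6, 0], "yaw": 0.1}
    - {"delta_pos": [0, -6, 0], "yaw": 0.1}
    - {"delta_pos": [0, -6, 0], "yaw": 0}
    - {"delta_pos": [0, -2.5, 0], "yaw": 0}

```text
t: 33.62
tcp_pos: [0.5632, -0.2214, 0.2121]
tool_rot: [0.941, 0.332, 0.054, 0.017]
force: [0.0, -0.4, -0.5]
finger_gap: 0.426
```

Call:
send_rows:
  commands:
    - {"delta_pos": [0, 0, 0], "yaw": 0}
    - {"delta_pos": [0, 0, 0], "yaw": 0}

```text
t: 33.88
tcp_pos: [0.5625, -0.2226, 0.2118]
tool_rot: [0.942, 0.331, 0.054, 0.017]
force: [0.7, -0.5, -0.3]
finger_gap: 0.423
```

```bash
python3 look.py w8
```

```text
t 33.875 tcp [ 562.5 -222.6  211.8] jaw -51.5 q [-0.59  0.49  1.58  0.08  0.98  0.26] gap 0.42318666270056576
([466.6, -236.5], [25.1, 33.4], 126.9, (253, 312)) dxy cm [-9.59 -1.39] dyaw 1.543
```

```bash
python3 - <<'E'
from det import *
im=cv2.imread('pics/w8.png'); w=(manip.get_calibration('wrist'),np.load('w8.npz')['T'])
for r in(.072,.078):
    t,o,m=det(im,w,rad=r); print(r,o)
cv2.imwrite('pics/w8b.png',cv2.resize(cv2.convertScaleAbs(im,alpha=1.5,beta=10)[130:380,150:480],None,fx=2,fy=2))
E
```

```text
0.072 [([466.6, -236.5], [25.1, 33.4], 126.9, (253, 312))]
0.078 [([463.8, -237.9], [31.3, 36.3], 126.9, (253, 315))]
```

View pics/w8b.png

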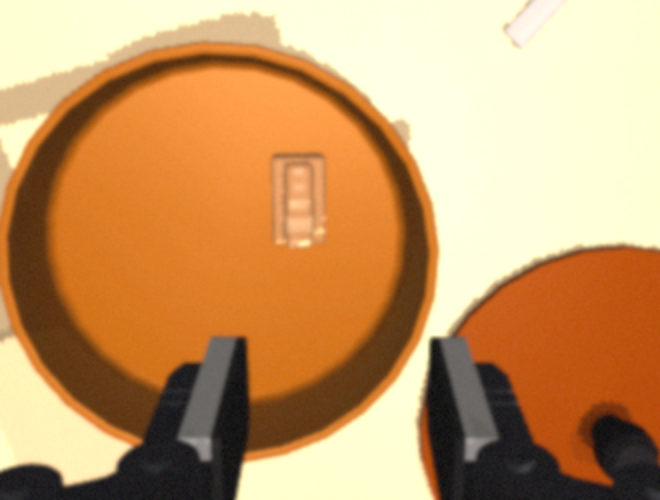

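```bash
python3 - <<'E'
from h import *
w=(manip.get_calibration('wrist'),np.load('w8.npz')['T'])
P=[wpx(w,150+x/2,130+y/2,.017)*1000 for x,y in((299,155),(299,247),(299,200))]
print(np.round(P,1)); d=P[1]-P[0]; print(np.degrees(np.arctan2(d[1],d[0]))%180)
E
```

```text
[[ 570.7 -210.5   17. ]
 [ 537.5 -236.3   17. ]
 [ 554.7 -222.9   17. ]]
37.82845956489075
```

Call:
send_rows:
  commands:
    - {"delta_pos": [-0.3, 0, -3.5], "yaw": 0}
    - {"delta_pos": [-0.3, 0, -4.5], "yaw": 0}
    - {"delta_pos": [-0.4, 0, -4.5], "yaw": 0}
    - {"delta_pos": [-0.2, 0, -3], "yaw": 0}
    - {"delta_pos": [0, 0, -1.5], "yaw": 0}
    - {"delta_pos": [0, 0, 0], "yaw": 0}

```text
t: 34.67
tcp_pos: [0.5528, -0.2127, 0.0405]
tool_rot: [0.94, 0.337, 0.056, 0.018]
force: [0.4, -0.2, -0.1]
finger_gap: 0.423
```

Call:
send_rows:
  commands:
    - {"delta_pos": [0.1, -0.6, -1], "yaw": 0}
    - {"delta_pos": [0, -0.4, -1], "yaw": 0}
    - {"delta_pos": [0, 0, -0.8], "yaw": 0}
    - {"delta_pos": [0, 0, -0.2], "yaw": 0}
    - {"delta_pos": [0, 0, 0], "yaw": 0}

```text
t: 35.3
tcp_pos: [0.5565, -0.2248, 0.0118]
tool_rot: [0.939, 0.337, 0.058, 0.021]
force: [-0.2, -0.0, -0.4]
finger_gap: 0.421
```

Call:
send_rows:
  commands:
    - {"delta_pos": [-0.3, 0.2, -0.2], "yaw": 0}
    - {"delta_pos": [0, 0, 0], "yaw": 0}

```text
t: 35.55
tcp_pos: [0.5533, -0.2226, 0.01]
tool_rot: [0.939, 0.337, 0.058, 0.021]
force: [-0.1, 0.2, 0.9]
finger_gap: 0.428
```

Call:
send_rows:
  commands:
    - {"delta_pos": [0, 0, 0], "yaw": 0}
    - {"delta_pos": [0, 0, 0], "yaw": 0}
    - {"delta_pos": [0, 0, 0], "yaw": 0}
    - {"delta_pos": [0, 0, 0], "yaw": 0}
  grip: 1

```text
t: 36.05
tcp_pos: [0.5537, -0.2228, 0.0106]
tool_rot: [0.939, 0.337, 0.058, 0.022]
force: [0.5, -0.1, -0.4]
finger_gap: 0.266
```

Call:
send_rows:
  commands:
    - {"delta_pos": [0, 0, 2.5], "yaw": 0}
    - {"delta_pos": [0, 0, 4], "yaw": 0}
    - {"delta_pos": [0, 0, 4], "yaw": 0}
    - {"delta_pos": [0, 0, 4], "yaw": 0}
    - {"delta_pos": [0, 0, 1], "yaw": 0}
    - {"delta_pos": [0, 0, 0], "yaw": 0}

```text
t: 36.8
tcp_pos: [0.5516, -0.2215, 0.1677]
tool_rot: [0.94, 0.337, 0.057, 0.02]
force: [-0.9, 0.2, -1.4]
finger_gap: 0.267
```

```bash
python3 u.py; python3 -c "
from h import *
print(manip.sense()['q'].round(3))"
```

```text
t 36.8 [ 0.5516 -0.2215  0.1677] gap 0.267
in unit mm [ -49.1 -393.8]
(28, 27) d cm [-4.000e-02  4.278e+01]
(-28, 27) d cm [-5.55 41.76]
(28, -27) d cm [ 0.94 37.47]
(-28, -27) d cm [-4.57 36.45]
yaw err -0.504
[-0.605  0.529  1.658  0.091  0.858  0.22 ]
```

Call:
send_rows:
  commands:
    - {"delta_pos": [-0.3, 3, 0.7], "yaw": -0.063}
    - {"delta_pos": [-0.6, 4.7, 0], "yaw": -0.063}
    - {"delta_pos": [-0.6, 4.7, 0], "yaw": -0.063}
    - {"delta_pos": [-0.6, 4.7, 0], "yaw": -0.063}
    - {"delta_pos": [-0.6, 4.7, 0], "yaw": -0.063}
    - {"delta_pos": [-0.6, 4.7, 0], "yaw": -0.063}
    - {"delta_pos": [-0.6, 4.7, 0], "yaw": -0.063}
    - {"delta_pos": [-0.6, 4.3, 0], "yaw": -0.063}
    - {"delta_pos": [0, 0, 0], "yaw": 0}
    - {"delta_pos": [0, 0, 0], "yaw": 0}

```text
t: 38.05
tcp_pos: [0.4945, 0.1431, 0.1566]
tool_rot: [0.996, 0.083, 0.036, 0.028]
force: [-0.4, -0.4, 0.5]
finger_gap: 0.267
```

```bash
python3 u.py; python3 - <<'E'
from h import *
im=snap('wrist','w9.png'); cv2.imwrite('pics/w9b.png',cv2.convertScaleAbs(im,alpha=1.5,beta=10))
E
```

```text
t 38.05 [0.4945 0.1431 0.1566] gap 0.267
in unit mm [-39.2 -24.8]
(28, 27) d cm [5.67 6.32]
(-28, 27) d cm [0.17 5.3 ]
(28, -27) d cm [6.65 1.01]
(-28, -27) d cm [ 1.14 -0.01]
yaw err 0.018
```

View pics/w9b.png

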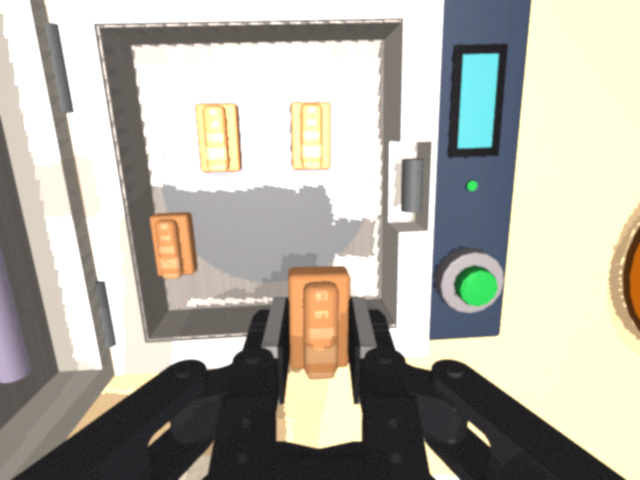

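Call:
send_rows:
  commands:
    - {"delta_pos": [0.6, 0.1, -2], "yaw": 0.018}
    - {"delta_pos": [0.3, 0.1, -3], "yaw": 0}
    - {"delta_pos": [0, 0.1, -2.5], "yaw": 0}
    - {"delta_pos": [0, 0, -1], "yaw": 0}
    - {"delta_pos": [0, 0, 0], "yaw": 0}

```text
t: 38.72
tcp_pos: [0.5058, 0.139, 0.0687]
tool_rot: [0.995, 0.087, 0.036, 0.028]
force: [0.4, -0.1, -0.6]
finger_gap: 0.272
```

```bash
python3 u.py
```

```text
t 38.725 [0.5058 0.139  0.0687] gap 0.272
in unit mm [-28.9 -30.9]
(28, 27) d cm [4.55 6.73]
(-28, 27) d cm [-0.96  5.71]
(28, -27) d cm [5.52 1.41]
(-28, -27) d cm [0.02 0.4 ]
yaw err 0.01
```

Call:
send_rows:
  commands:
    - {"delta_pos": [0, 0.4, -0.8], "yaw": 0}
    - {"delta_pos": [0, 0, -0.7], "yaw": 0}
    - {"delta_pos": [0, 0, -0.3], "yaw": 0}
    - {"delta_pos": [0, 0, 0], "yaw": 0}

```text
t: 39.22
tcp_pos: [0.5074, 0.143, 0.0516]
tool_rot: [0.995, 0.087, 0.038, 0.028]
force: [-0.1, -0.7, 0.1]
finger_gap: 0.262
```

Call:
send_rows:
  commands:
    - {"delta_pos": [0, 0, -0.1], "yaw": 0}
    - {"delta_pos": [0, 0, 0], "yaw": 0}

```text
t: 39.48
tcp_pos: [0.5076, 0.1432, 0.0509]
tool_rot: [0.995, 0.087, 0.039, 0.028]
force: [-0.1, -0.1, -0.5]
finger_gap: 0.266
```

Call:
send_rows:
  commands:
    - {"delta_pos": [0, 0, 0], "yaw": 0}
    - {"delta_pos": [0, 0, 0], "yaw": 0}
    - {"delta_pos": [0, 0, 0], "yaw": 0}
    - {"delta_pos": [0, 0, 2], "yaw": 0}
    - {"delta_pos": [0, 0, 4.5], "yaw": 0}
    - {"delta_pos": [0, 0, 4.5], "yaw": 0}
    - {"delta_pos": [0, 0, 0], "yaw": 0}
    - {"delta_pos": [0, 0, 0], "yaw": 0}
  grip: 0.1

```text
t: 40.48
tcp_pos: [0.5065, 0.143, 0.1632]
tool_rot: [0.995, 0.087, 0.038, 0.028]
force: [-0.2, 0.8, 0.4]
finger_gap: 0.452
```

```bash
python3 u.py; python3 - <<'E'
from h import *
im=snap('wrist','w10.png'); t=snap('top','t3.png')
b=cv2.resize(t[140:290,70:370],None,fx=1.6,fy=1.6)
cv2.imwrite('pics/w10b.png',cv2.vconcat([cv2.resize(cv2.convertScaleAbs(im[:360],alpha=1.5,beta=10),(480,270)),cv2.convertScaleAbs(b,alpha=2,beta=10)]))
E
```

```text
t 40.475 [0.5065 0.143  0.1632] gap 0.452
in unit mm [-27.4 -27.2]
(28, 27) d cm [4.47 6.33]
(-28, 27) d cm [-1.04  5.32]
(28, -27) d cm [5.45 1.02]
(-28, -27) d cm [-0.06  0.  ]
yaw err 0.01
```

View pics/w10b.png

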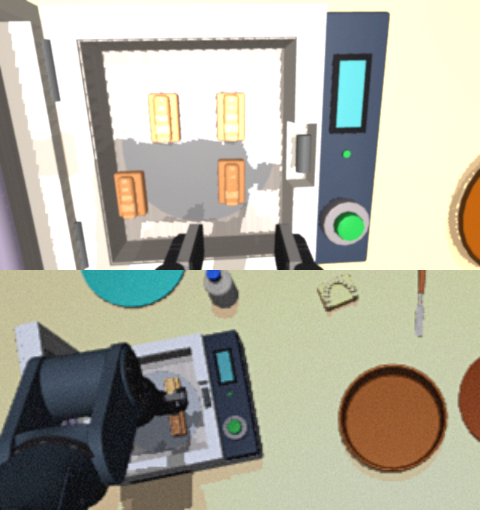

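Call:
send_rows:
  commands:
    - {"delta_pos": [0, 0, 5.5], "yaw": 0}
    - {"delta_pos": [0, 0, 5.5], "yaw": 0}
    - {"delta_pos": [0, 0, 5], "yaw": 0}
    - {"delta_pos": [0, 0, 2], "yaw": 0}
    - {"delta_pos": [0, 0, 0], "yaw": 0}
  grip: 1

```text
t: 41.2
tcp_pos: [0.5027, 0.1423, 0.3393]
tool_rot: [0.995, 0.087, 0.028, 0.028]
force: [-0.7, 1.1, 0.3]
finger_gap: 0.004
```

Call:
send_rows:
  commands:
    - {"delta_pos": [-0.3, 5.5, 0.2], "yaw": 0}
    - {"delta_pos": [-0.3, 5.5, 0.2], "yaw": 0}
    - {"delta_pos": [-0.3, 5.5, 0.2], "yaw": 0}
    - {"delta_pos": [-0.3, 5.5, 0.2], "yaw": 0}
    - {"delta_pos": [0, 1.5, 0], "yaw": 0}
    - {"delta_pos": [0, 0, 0], "yaw": 0}

```text
t: 41.95
tcp_pos: [0.4862, 0.38, 0.3307]
tool_rot: [0.996, 0.085, 0.016, 0.034]
force: [0.6, -0.6, 0.8]
finger_gap: 0.006
```

```bash
python3 u.py|head -2; python3 - <<'E'
from h import *
print(manip.sense()['tool_rot'].round(3))
im=snap('scene','s2.png'); cv2.imwrite('pics/s2b.png',cv2.resize(im[60:300,320:560],None,fx=2.2,fy=2.2))
E
```

```text
t 41.95 [0.4862 0.38   0.3307] gap 0.006
in unit mm [ -4.5 209.6]
[0.996 0.085 0.016 0.034]
```

View pics/s2b.png

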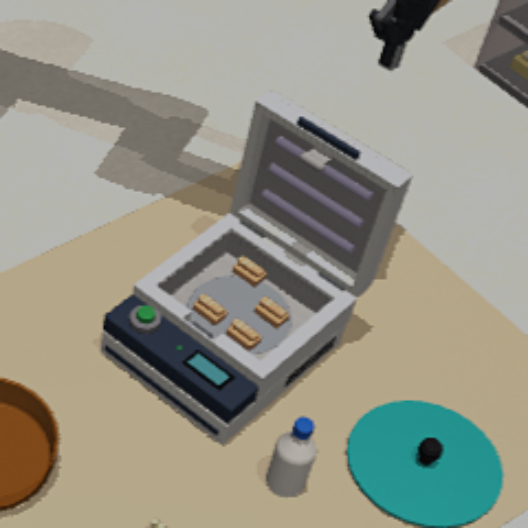

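Call:
send_rows:
  commands:
    - {"delta_pos": [0, 0, -4], "yaw": 0}
    - {"delta_pos": [0.2, 0, -3.5], "yaw": 0}
    - {"delta_pos": [0.1, 0, -1], "yaw": 0}
    - {"delta_pos": [0, 0, 0], "yaw": 0}

```text
t: 42.5
tcp_pos: [0.4906, 0.3724, 0.2437]
tool_rot: [0.996, 0.081, 0.015, 0.035]
force: [0.6, 0.1, 0.3]
finger_gap: 0.001
```

Call:
send_rows:
  commands:
    - {"delta_pos": [0.4, -2, 0], "yaw": 0}
    - {"delta_pos": [0.4, -2, 0], "yaw": 0}
    - {"delta_pos": [0.4, -2, 0], "yaw": 0}
    - {"delta_pos": [0.4, -2, 0], "yaw": 0}

```text
t: 43.0
tcp_pos: [0.5095, 0.289, 0.2487]
tool_rot: [0.996, 0.081, 0.02, 0.033]
force: [-1.6, 3.1, 3.1]
finger_gap: 0.002
```

```bash
python3 u.py|head -2
```

```text
t 43.0 [0.5095 0.289  0.2487] gap 0.002
in unit mm [  2.  115.9]
```

Call:
send_rows:
  commands:
    - {"delta_pos": [0.4, -2.2, 0], "yaw": 0}
    - {"delta_pos": [0.4, -2.2, -0.1], "yaw": 0}
    - {"delta_pos": [0.4, -2.2, -0.4], "yaw": 0}
    - {"delta_pos": [0.4, -2.1, -0.6], "yaw": 0}

```text
t: 43.5
tcp_pos: [0.5266, 0.1968, 0.239]
tool_rot: [0.996, 0.08, 0.021, 0.031]
force: [0.2, 1.7, 0.9]
finger_gap: -0.002
```

```bash
python3 u.py|head -2
```

```text
t 43.5 [0.5266 0.1968 0.239 ] gap -0.002
in unit mm [ 2.  22.2]
```

Call:
send_rows:
  commands:
    - {"delta_pos": [0.3, -1.6, -1], "yaw": 0}
    - {"delta_pos": [0.3, -1.6, -1.3], "yaw": 0}
    - {"delta_pos": [0.2, -1.2, -1.6], "yaw": 0}
    - {"delta_pos": [0.2, -1, -1.8], "yaw": 0}

```text
t: 44.0
tcp_pos: [0.5384, 0.1365, 0.1806]
tool_rot: [0.996, 0.079, 0.023, 0.032]
force: [0.4, -0.5, 0.8]
finger_gap: 0.001
```

```bash
python3 u.py|head -2
```

```text
t 44.0 [0.5384 0.1365 0.1806] gap 0.001
in unit mm [  2.8 -39.3]
```

Call:
send_rows:
  commands:
    - {"delta_pos": [0.2, -1, -1.4], "yaw": 0}
    - {"delta_pos": [0.1, -0.8, -1.4], "yaw": 0}
    - {"delta_pos": [0.1, -0.6, -1.2], "yaw": 0}
    - {"delta_pos": [0, 0, -0.4], "yaw": 0}

```text
t: 44.5
tcp_pos: [0.5424, 0.1084, 0.1336]
tool_rot: [0.996, 0.079, 0.022, 0.033]
force: [-2.7, -1.6, 14.5]
finger_gap: -0.003
```

```bash
python3 u.py|head -2
```

```text
t 44.5 [0.5424 0.1084 0.1336] gap -0.003
in unit mm [  1.6 -67.7]
```

Resting on the catch. Press on.

Call:
send_rows:
  commands:
    - {"delta_pos": [0, 0, -0.5], "yaw": 0}
    - {"delta_pos": [0, 0, -0.5], "yaw": 0}
    - {"delta_pos": [0, 0, -0.5], "yaw": 0}

```text
t: 44.88
tcp_pos: [0.543, 0.1068, 0.1244]
tool_rot: [0.996, 0.08, 0.024, 0.035]
force: [-16.0, 2.7, 60.0]
finger_gap: 0.003
```

Call:
send_rows:
  commands:
    - {"delta_pos": [0, 0, 1.5], "yaw": 0}
    - {"delta_pos": [0, 0, 2], "yaw": 0}
    - {"delta_pos": [-2.5, -3.2, 0], "yaw": 0}
    - {"delta_pos": [-2.5, -3.1, 0], "yaw": 0}
    - {"delta_pos": [0, 0, 0], "yaw": 0}
    - {"delta_pos": [0, 0, 0], "yaw": 0}

```text
t: 45.62
tcp_pos: [0.4937, 0.0428, 0.1611]
tool_rot: [0.996, 0.082, 0.027, 0.036]
force: [0.7, 0.1, -0.3]
finger_gap: 0.001
```

```bash
python3 u.py|head -2; python3 - <<'E'
from h import *
w=wristT();print(wproj(w,[.4917,.0438,.096]))
im=snap('wrist','w11.png'); t=snap('top','t4.png');s=snap('scene','s3.png')
b=cv2.resize(s[120:290,340:500],None,fx=2.2,fy=2.2)
a=cv2.resize(cv2.convertScaleAbs(im,alpha=1.5,beta=10),(500,375)); b=b[:374]; a=a[:374]
cv2.imwrite('pics/w11b.png',cv2.resize(cv2.hconcat([a,b]),None,fx=.92,fy=.92))
E
```

```text
t 45.625 [0.4937 0.0428 0.1611] gap 0.001
in unit mm [ -58.1 -123.4]
[308.55518323 265.85365395]
```

View pics/w11b.png

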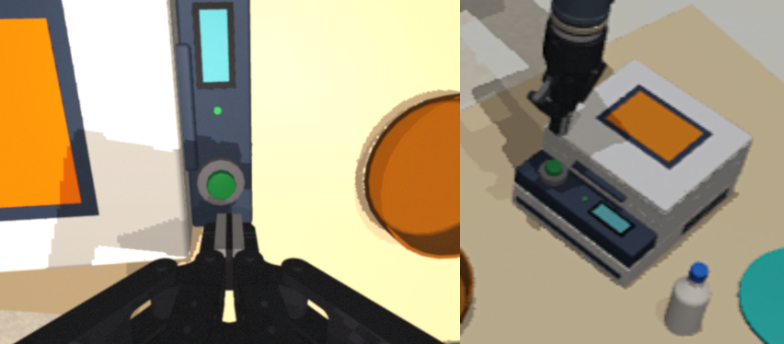

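Call:
send_rows:
  commands:
    - {"delta_pos": [0, 0.1, -2.5], "yaw": 0}
    - {"delta_pos": [0, 0.1, -2], "yaw": 0}
    - {"delta_pos": [0, 0, -0.9], "yaw": 0}
    - {"delta_pos": [0, 0, 0], "yaw": 0}

```text
t: 46.28
tcp_pos: [0.497, 0.0473, 0.1057]
tool_rot: [0.995, 0.085, 0.029, 0.036]
force: [-0.2, -0.4, -0.1]
finger_gap: -0.005
```

```bash
python3 u.py|head -2
```

```text
t 46.275 [0.497  0.0473 0.1057] gap -0.005
in unit mm [ -54.1 -119.6]
```

Call:
send_rows:
  commands:
    - {"delta_pos": [-0.3, -0.3, -0.3], "yaw": 0}
    - {"delta_pos": [-0.1, 0, -0.4], "yaw": 0}
    - {"delta_pos": [0, 0, -0.5], "yaw": 0}
    - {"delta_pos": [0, 0, -0.4], "yaw": 0}

```text
t: 46.78
tcp_pos: [0.4942, 0.0442, 0.091]
tool_rot: [0.995, 0.084, 0.031, 0.036]
force: [-2.8, 2.3, 21.8]
finger_gap: 0.001
```

Call:
send_rows:
  commands:
    - {"delta_pos": [0, 0, 2.5], "yaw": 0}
    - {"delta_pos": [0, 0, 5], "yaw": 0}
    - {"delta_pos": [0, 0, 5], "yaw": 0}
    - {"delta_pos": [0.5, -5, 0], "yaw": -0.06}
    - {"delta_pos": [0.5, -5.5, 0], "yaw": -0.06}
    - {"delta_pos": [0.5, -5.5, 0], "yaw": -0.06}
    - {"delta_pos": [0.5, -5.5, 0], "yaw": -0.06}
    - {"delta_pos": [0.5, -5.5, 0], "yaw": -0.06}
    - {"delta_pos": [0.5, -5.5, 0], "yaw": -0.06}
    - {"delta_pos": [0.5, -5.5, 0], "yaw": -0.06}
  grip: -1

```text
t: 48.02
tcp_pos: [0.5291, -0.3441, 0.2191]
tool_rot: [0.991, -0.128, 0.024, 0.043]
force: [0.9, -0.3, 0.7]
finger_gap: 0.998
```

Call:
send_rows:
  commands:
    - {"delta_pos": [0, 0, 0], "yaw": -0.06}
    - {"delta_pos": [0, 0, 0], "yaw": 0}
    - {"delta_pos": [0, 0, 0], "yaw": 0}

```text
t: 48.4
tcp_pos: [0.5285, -0.3493, 0.2175]
tool_rot: [0.986, -0.161, 0.023, 0.044]
force: [0.1, -0.4, 0.4]
finger_gap: 0.998
```

```bash
python3 - <<'E'
from look import *
w=wristT();s=manip.sense();im=snap('wrist','w12.png');np.savez('w12.npz',T=w[1]); print(s['t'],s['tcp_pos'],ty(s['tool_rot']),s['q'].round(2),s['tool_rot'].round(3))
print('knob',wproj(w,[.5545,-.418,.04]),'dish',wproj(w,[.514,-.2085,.048]))
cv2.imwrite('pics/w12b.png',cv2.convertScaleAbs(im,alpha=1.5,beta=10))
E
```

```text
48.4 [ 0.52851955 -0.34930968  0.21751764] -108.63956791047164 [-0.74  0.53  1.49 -0.06  1.05  1.18] [ 0.986 -0.161  0.023  0.044]
knob [370.69786368 163.42253909] dish [149.41033469 293.4814853 ]
```

View pics/w12b.png

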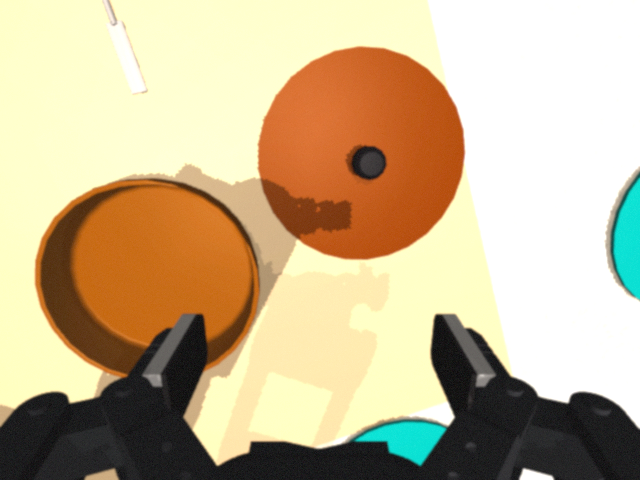

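```bash
python3 - <<'E'
from h import *
from scipy.optimize import least_squares
c=manip.get_calibration('wrist')
def fit(f,pts,z,r):
    w=(c,np.load(f)['T']); P=np.array([wpx(w,u,v,z)[:2] for u,v in pts])*1000
    s=least_squares(lambda p:np.hypot(*(P-p[:2]).T)-r,P.mean(0)); s2=least_squares(lambda p:np.hypot(*(P-p[:2]).T)-p[2],[*P.mean(0),r]); print(f,s.x.round(1),s.fun.round(1),'free',s2.x.round(1))
# rim/plate edge points
q=lambda L:[(120+x/1.6,y/1.6) for x,y in L]
fit('w3.npz',q([(196,330),(538,325),(366,164),(262,205),(470,205),(366,494),(262,462),(480,455)]),.048,91)
fit('w12.npz',[(37,270),(259,265),(147,178),(75,205),(220,205),(62,335),(110,370),(250,310)],.048,91)
fit('w12.npz',[(259,150),(465,150),(362,47),(290,78),(436,78),(362,259),(290,228),(434,228)],.010,94)
w=(c,np.load('w12.npz')['T']); print('knobtop',wpx(w,370,162,.045))
E
```

```text
w3.npz [ 518.5 -209.8] [-1.5 -1.5 -0.4 -1.9 -4.4 -3.4 -2.8 -0.6] free [ 518.3 -209.8   88.9]
w12.npz [ 519. -213.] [-1.5 -0.3 -0.8 -5.  -0.2 -2.5 -2.3 -7.6] free [ 520.1 -213.    88.3]
w12.npz [ 554.7 -418.5] [-0.6 -1.4 -1.2  0.1 -2.2 -1.  -3.   0. ] free [ 554.8 -418.5   92.8]
knobtop [ 0.55650096 -0.41690989  0.045     ]
```

Call:
send_rows:
  commands:
    - {"delta_pos": [0.6, -2.2, -2], "yaw": 0}
    - {"delta_pos": [0.7, -2.4, -3], "yaw": 0}
    - {"delta_pos": [0.7, -2.2, -4], "yaw": 0}
    - {"delta_pos": [0.3, 0, -4], "yaw": 0}
    - {"delta_pos": [0, 0, -1.5], "yaw": 0}
    - {"delta_pos": [0, 0, 0], "yaw": 0}

```text
t: 49.2
tcp_pos: [0.5546, -0.4142, 0.0719]
tool_rot: [0.987, -0.155, 0.025, 0.045]
force: [-0.0, -1.0, 0.8]
finger_gap: 1.001
```

Call:
send_rows:
  commands:
    - {"delta_pos": [-0.1, -0.3, -2], "yaw": -0.01}
    - {"delta_pos": [-0.1, -0.1, -2], "yaw": 0}
    - {"delta_pos": [0, 0, -1], "yaw": 0}
    - {"delta_pos": [0, 0, 0], "yaw": 0}

```text
t: 49.7
tcp_pos: [0.554, -0.4192, 0.0223]
tool_rot: [0.986, -0.16, 0.027, 0.047]
force: [0.6, 0.1, -0.6]
finger_gap: 0.996
```

Call:
send_rows:
  commands:
    - {"delta_pos": [0, 0.1, -0.4], "yaw": 0}
    - {"delta_pos": [0, 0, -0.2], "yaw": 0}
    - {"delta_pos": [0, 0, 0], "yaw": 0}

```text
t: 50.08
tcp_pos: [0.5547, -0.4187, 0.017]
tool_rot: [0.986, -0.16, 0.028, 0.048]
force: [-0.4, 0.4, -0.5]
finger_gap: 0.999
```

Call:
send_rows:
  commands:
    - {"delta_pos": [0, 0, 0], "yaw": 0}
    - {"delta_pos": [0, 0, 0], "yaw": 0}
    - {"delta_pos": [0, 0, 0], "yaw": 0}
    - {"delta_pos": [0, 0, 0], "yaw": 0}
    - {"delta_pos": [0, 0, 0], "yaw": 0}
    - {"delta_pos": [0, 0, 0], "yaw": 0}
  grip: 1
  force: 90

```text
t: 50.82
tcp_pos: [0.5551, -0.4192, 0.0184]
tool_rot: [0.986, -0.16, 0.029, 0.048]
force: [-0.4, -0.4, -0.1]
finger_gap: 0.286
```

Call:
send_rows:
  commands:
    - {"delta_pos": [0, 0, 1.5], "yaw": 0}
    - {"delta_pos": [0, 0, 3], "yaw": 0}
    - {"delta_pos": [0, 0, 4], "yaw": 0}
    - {"delta_pos": [0, 0, 1], "yaw": 0}
    - {"delta_pos": [0, 0, 0], "yaw": 0}

```text
t: 51.45
tcp_pos: [0.5534, -0.4172, 0.1149]
tool_rot: [0.986, -0.16, 0.026, 0.047]
force: [0.2, 0.2, -2.4]
finger_gap: 0.29
```

Call:
send_rows:
  commands:
    - {"delta_pos": [-0.6, 3.4, 0], "yaw": 0}
    - {"delta_pos": [-0.6, 3.4, 0], "yaw": 0}
    - {"delta_pos": [-0.6, 3.4, 0], "yaw": 0}
    - {"delta_pos": [-0.6, 3.4, 0], "yaw": 0}
    - {"delta_pos": [-0.6, 3.4, 0], "yaw": 0}
    - {"delta_pos": [-0.6, 3, 0], "yaw": 0}
    - {"delta_pos": [0, 0, 0], "yaw": 0}
    - {"delta_pos": [0, 0, 0], "yaw": 0}

```text
t: 52.45
tcp_pos: [0.5091, -0.2081, 0.1029]
tool_rot: [0.986, -0.161, 0.017, 0.042]
force: [0.2, -0.1, -2.2]
finger_gap: 0.292
```

Call:
send_rows:
  commands:
    - {"delta_pos": [0.5, -0.2, -1], "yaw": 0}
    - {"delta_pos": [0.2, -0.2, -1], "yaw": 0}
    - {"delta_pos": [0, -0.1, -0.8], "yaw": 0}
    - {"delta_pos": [0, 0, 0], "yaw": 0}
    - {"delta_pos": [0, 0, 0], "yaw": 0}

```text
t: 53.08
tcp_pos: [0.5172, -0.2164, 0.0714]
tool_rot: [0.986, -0.162, 0.017, 0.042]
force: [0.2, 0.3, -1.6]
finger_gap: 0.296
```

Call:
send_rows:
  commands:
    - {"delta_pos": [-0.1, 0.5, 0], "yaw": 0}
    - {"delta_pos": [0, 0, 0], "yaw": 0}
    - {"delta_pos": [0, 0, 0], "yaw": 0}

```text
t: 53.45
tcp_pos: [0.5163, -0.211, 0.0722]
tool_rot: [0.986, -0.162, 0.018, 0.042]
force: [0.4, -0.2, -2.0]
finger_gap: 0.289
```

```bash
python3 - <<'E'
from look import *
w=wristT();s=manip.sense();im=snap('wrist','w13.png');np.savez('w13.npz',T=w[1]); print(s['t'],s['tcp_pos'])
im=snap('scene','s4.png'); cv2.imwrite('pics/s4b.png',cv2.resize(im[200:320,250:380],None,fx=5,fy=5,interpolation=cv2.INTER_CUBIC))
E
```

```text
53.45 [ 0.51630558 -0.21097331  0.07218997]
```

View pics/s4b.png

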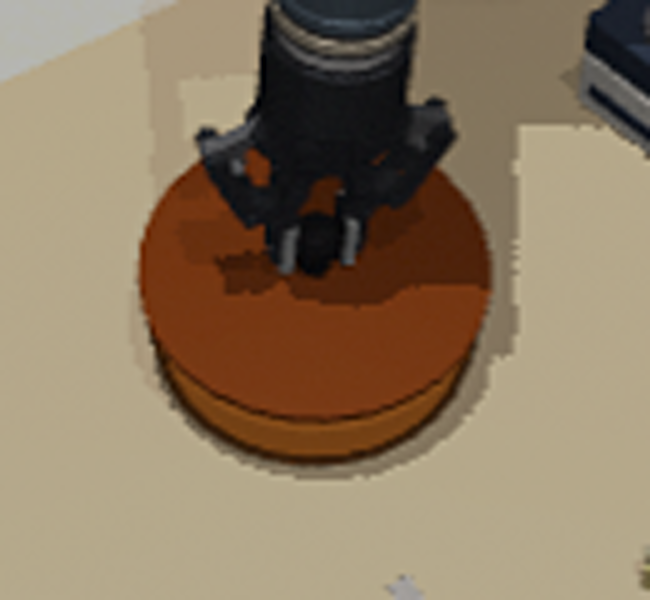

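Call:
send_rows:
  commands:
    - {"delta_pos": [0, 0, -0.4], "yaw": 0}
    - {"delta_pos": [0, 0, -0.3], "yaw": 0}
    - {"delta_pos": [0, 0, -0.2], "yaw": 0}
    - {"delta_pos": [0, 0, 0], "yaw": 0}

```text
t: 54.05
tcp_pos: [0.5163, -0.2111, 0.0625]
tool_rot: [0.986, -0.162, 0.018, 0.042]
force: [-0.0, -0.5, -0.9]
finger_gap: 0.29
```

Call:
send_rows:
  commands:
    - {"delta_pos": [0, 0, -0.2], "yaw": 0}
    - {"delta_pos": [0, 0, -0.1], "yaw": 0}
    - {"delta_pos": [0, 0, 0], "yaw": 0}

```text
t: 54.42
tcp_pos: [0.5165, -0.2112, 0.0619]
tool_rot: [0.986, -0.162, 0.018, 0.043]
force: [-0.7, -0.2, -1.3]
finger_gap: 0.292
```

Call:
send_rows:
  commands:
    - {"delta_pos": [0, 0, -0.1], "yaw": 0}
    - {"delta_pos": [0, 0, 0], "yaw": 0}

```text
t: 54.68
tcp_pos: [0.5165, -0.2113, 0.0616]
tool_rot: [0.986, -0.162, 0.019, 0.043]
force: [0.3, 0.0, 0.2]
finger_gap: 0.29
```

Call:
send_rows:
  commands:
    - {"delta_pos": [0, 0, 0], "yaw": 0}
    - {"delta_pos": [0, 0, 0], "yaw": 0}
    - {"delta_pos": [0, 0, 0], "yaw": 0}
    - {"delta_pos": [0, 0, 0], "yaw": 0}
    - {"delta_pos": [0, 0, 2], "yaw": 0}
    - {"delta_pos": [0, 0, 5], "yaw": 0}
    - {"delta_pos": [0, 0, 5], "yaw": 0}
    - {"delta_pos": [-4, -4, 4], "yaw": 0}
    - {"delta_pos": [-3, -4, 4], "yaw": 0}
  grip: -1

```text
t: 55.8
tcp_pos: [0.4501, -0.2841, 0.2572]
tool_rot: [0.986, -0.159, 0.016, 0.041]
force: [0.5, -1.6, -0.4]
finger_gap: 1.0
```

Call:
send_rows:
  commands:
    - {"delta_pos": [-1, -5, 1], "yaw": 0}
    - {"delta_pos": [-1, -5, 0], "yaw": 0}
    - {"delta_pos": [0, 0, 0], "yaw": 0}
    - {"delta_pos": [0, 0, 0], "yaw": 0}

```text
t: 56.3
tcp_pos: [0.4282, -0.3899, 0.2724]
tool_rot: [0.986, -0.161, 0.019, 0.045]
force: [-0.2, -0.4, 0.8]
finger_gap: 0.999
```

```bash
python3 - <<'E'
from h import *
t=snap('top','t5.png');s=snap('scene','s5.png')
a=cv2.convertScaleAbs(cv2.resize(t[80:290,60:440],(720,398)),alpha=2,beta=10)
b=cv2.resize(s[215:305,255:370],(360,282),interpolation=cv2.INTER_CUBIC);c=cv2.resize(s[140:270,350:500],(360,282),interpolation=cv2.INTER_CUBIC)
cv2.imwrite('pics/f1.png',cv2.resize(cv2.vconcat([a,cv2.hconcat([b,c])]),None,fx=.87,fy=.87))
E
```

```text
(no output)
```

View pics/f1.png

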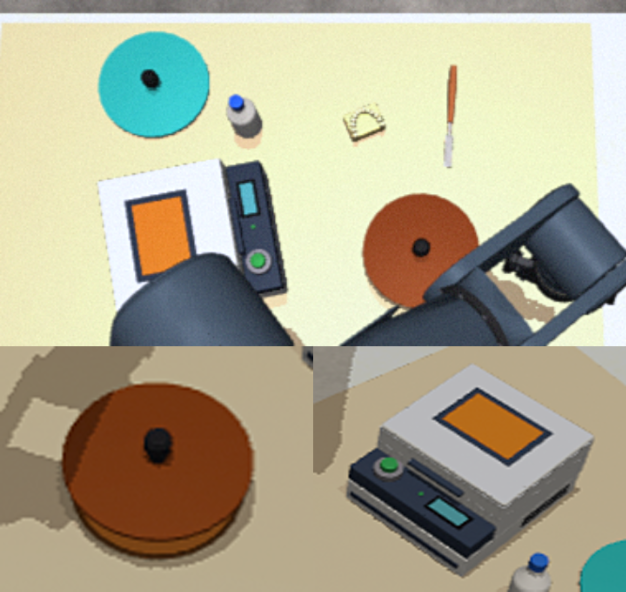

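```bash
python3 - <<'E'
from h import *
def k(n,b,thr):
    im=cv2.imread('pics/'+n).astype(int); x0,y0,x1,y1=b; m=im[y0:y1,x0:x1].sum(2)<thr; v,u=np.nonzero(m); return (u.mean()+x0).round(2),(v.mean()+y0).round(2),len(u)
for n in('s1','s5'):print(n,k(n+'.png',(303,240,324,262),75))
for n in('t1','t5'):print(n,k(n+'.png',(305,220,327,241),75))
def red(n):
    im=cv2.imread('pics/'+n).astype(int)[215:305,255:370]; m=((im[...,2]>2.0*im[...,1])&(im[...,2]>25)).astype(np.uint8)
    c=max(cv2.findContours(m,0,1)[0],key=cv2.contourArea); return cv2.boundingRect(c),cv2.fitEllipse(cv2.convexHull(c))
print(red('s1.png'),red('s5.png'))
E
```

```text
s1 (np.float64(312.64), np.float64(251.51), 83)
s5 (np.float64(312.33), np.float64(252.43), 67)
t1 (np.float64(315.05), np.float64(230.41), 140)
t5 (np.float64(314.94), np.float64(229.75), 106)
((23, 14, 69, 58), ((57.41779327392578, 42.457557678222656), (58.01426696777344, 69.42481231689453), 91.08475494384766)) ((23, 14, 69, 58), ((57.321449279785156, 42.27382278442383), (57.90726089477539, 69.3266830444336), 91.21651458740234))
```

```bash
python3 -c "
from station import manip
print(manip.sign_off(), manip.sense()['t'])"
```

```text
the job is handed in; nothing more can be done
the job is handed in; nothing more can be done
```

The job is done and handed in at about 56 s of robot time. In order:

- **Lid off:** I took the brown lid off by its knob and set it flat on the bench.
- **Models:** All four quadrant models went from the dish into the chamber. The last look before closing showed them flat, upright and apart on the floor, and the dish empty.
- **Cover:** I pushed it shut and pressed it past the catch until the fingertips stopped at 124 mm, with 60 N straight down. It looked flush in the pictures afterwards.
- **Start button:** I then pressed it to 91 mm, full travel, with about 22 N. Its travel and the unit's response can't be read directly, so the press rests on that height and force.
- **Lid back on:** Its outline in the scene camera matches the starting picture to within 0.2 px, so it is seated.

**Bystanders:** I did not go near the cast, the bottle or the wax knife. They appear unmoved in the last picture, though I judged that by eye and did not measure it.

**What disagreed or went off plan:**
- The two fixed cameras differed by up to about 15 mm on height, so I used the top and wrist cameras instead.
- The tool's tilt crept up to about 7° during the transfers, without visible harm.
- One model in the chamber ended a few centimetres from where I set it, with the robot away from it. It was still flat on the floor and clear of the others, so I left it.
- One automatic detection picked up a finger instead of the last model, so I measured that one by eye.

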